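Draw one slide box out of a packed row under the shelf, box it and put the lid on

TASK

Slide the yellow slide box out of the packed row under the wire shelf: draw it straight towards you, flat along the mat, until it stands clear in front of the row, without shifting the boxes beside it or knocking the rack. Then lay it flat in the free space of the grey tub and put the lid on so that it sits fully home all round. Lower the box and the lid gently rather than dropping them, and leave everything else where it is.

Things in the scene. Friction and masses are not known exactly. Their poses are not given: they have to be found in the camera images.
- wanted_center (a point): The wanted slide box, the only YELLOW one: rigid plastic, 100 mm long (own x, pointing in under the shelf), 40 wide (y), 30 high, 80 to 150 g. The point is its centre, 15 mm above its underside. It starts as one of the middle three of five such boxes, flat, side by side, touching, ends flush; slides on the mat at about 1 N. Too long to grip over its ends; grip it across its width once clear.
- mat: Fixed grey-green mat, 2 mm thick. Origin on the bench under the row's centre; +x in under the shelf, along the boxes; y along the row. It covers x = -190 to 70, y = -103 to 103 mm. The row fills x = -50 to 50, y = -101 to 101, z = 2 to 32 mm. Free: the bench behind the row (x = 50 to 130 mm) and the strip in front of the middle three boxes (x = -50 to -200, y = -95 to 95 mm).
- rack: Fixed reagent rack: wire shelf with bottles on it, on two uprights, over the row. Origin on the bench within 15 mm of the mat's; +x away from the robot. Shelf: x = -20 to 180, y = -190 to 190 mm, underside 300 mm up; brackets under it at y = +-178 mm, 286 mm up; uprights 34 mm square at x = 185, y = +-178 mm. So a hand gets at the row only tilted, reaching in below the shelf's front edge.
- tub: Grey open tub, fixed, at left or right; outside 184 (own x) x 118 (y) x 40 mm high, walls and floor 4 mm, 36 mm deep inside. Origin: centre of its underside, on the bench. Two slide boxes lie in it at its +x end, long sides along its y, filling x = 7 to 88 mm; the third goes beside them, same way, in the free x = -88 to 6 mm (middle -41 mm), y = -55 to 55 mm. Not flat, it would hold the lid up.
- lid_grip (a point): The tub's loose lid, light grey, 197 (own x) x 131 mm, 130-200 g, skirt down on the bench on the tub's opposite side. 3 mm plate; skirt 12 mm deep, 3.5 mm play a side over the tub. Green bridge handle: bar 84 (x) x 14 (y) x 14 mm high. The point is the bar's centre, 40 mm above the skirt's edge, 25 mm above the plate. Seated, it is 68 mm above the tub's origin, over its middle, either way round.
- box_a_center (a point): Slide box, 100 x 40 x 30 mm (long side along its own x), about 110 g. The point is its centre, half-way up (15 mm above its underside). Blue, in the row beside the wanted one; to be left where it is.
- box_b_center (a point): Slide box, 100 x 40 x 30 mm (long side along its own x), about 110 g. The point is its centre, half-way up (15 mm above its underside). White, in the row beside the wanted one; to be left where it is.
- box_c_center (a point): Slide box, 100 x 40 x 30 mm (long side along its own x), about 110 g. The point is its centre, half-way up (15 mm above its underside). Blue, in the row beside the wanted one; to be left where it is.
- box_d_center (a point): Slide box, 100 x 40 x 30 mm (long side along its own x), about 110 g. The point is its centre, half-way up (15 mm above its underside). White, in the row beside the wanted one; to be left where it is.
- tub_box_a_center (a point): Slide box, 100 x 40 x 30 mm (long side along its own x), about 110 g. The point is its centre, half-way up (15 mm above its underside). Blue, already in the tub; to be left there.
- tub_box_b_center (a point): Slide box, 100 x 40 x 30 mm (long side along its own x), about 110 g. The point is its centre, half-way up (15 mm above its underside). White, already in the tub; to be left there.
- bottle_center (a point): Amber reagent bottle with a black cap, 56 mm across, 132 mm high, standing under the shelf at the left end of the row. The point is its centre, 66 mm up. Leave alone.
- jar_center (a point): Glass staining jar with a white lid, 47 mm across, 90 mm high, standing in front of the row to the right. The point is its centre, 45 mm up. Leave alone.
- dish_center (a point): Small covered culture dish, 56 mm across, 15 mm high, lying in front of the row to the left. The point is its centre, 7.5 mm up. Leave alone.
Not all that is in view belongs to the job. Of the things that look like the part that bears wanted_center, take the one that is farthest from the robot's base at the start.

How it is judged:
On the way, in this order (a step that is already met when the one before it is completed fails the run):
1. the wanted box is part-way out of the row, drawn 40 to 90 mm towards the robot, still flat on the mat (z of wanted_center in the frame of mat between 0.011 and 0.023 m and angle between wanted_center's own z axis and vertical below 0.12 rad and y of wanted_center in the frame of mat between -0.1 and 0.1 m and x of wanted_center in the frame of mat between -0.09 and -0.04 m), for 0.04 s.
2. the wanted box is clear in front of the row (a gap of at least 8 mm), still flat on the mat, and the rest of the row is where it was (z of wanted_center in the frame of mat between 0.011 and 0.023 m and angle between wanted_center's own z axis and vertical below 0.12 rad and y of wanted_center in the frame of mat between -0.1 and 0.1 m and x of wanted_center in the frame of mat below -0.108 m and distance of each of box_a_center, box_b_center, box_c_center, box_d_center from where it was at the start of the episode below 0.008 m and distance of each of tub_box_a_center, tub_box_b_center, bottle_center, jar_center, dish_center from where it was at the start of the episode below 0.015 m), for 0.1 s.
3. the wanted box lies flat on the tub's floor and is let go (x of wanted_center in the frame of tub between -0.08 and 0.08 m and y of wanted_center in the frame of tub between -0.05 and 0.05 m and z of wanted_center in the frame of tub below 0.0225 m and angle between wanted_center's own z axis and vertical below 0.08 rad and linear speed of wanted below 0.03 m/s and contact force between the fingers and wanted below 0.1 N), for 0.1 s.
At the end, for the whole second after the job is handed in: Yellow box and the two others flat on the tub's floor (centres under 22.5 mm up, tilt under 0.08 rad); lid on the rim: handle point 65.5 to 70.5 mm up, within 6 mm of the middle, square to 0.08 rad, tilt under 0.025 rad, released, at rest; row moved under 8 mm, bystanders under 15 mm (x of wanted_center in the frame of tub between -0.08 and 0.08 m and y of wanted_center in the frame of tub between -0.05 and 0.05 m and z of each of wanted_center, tub_box_a_center, tub_box_b_center in the frame of tub below 0.0225 m and angle between each of wanted_center, tub_box_a_center, tub_box_b_center's own z axis and vertical below 0.08 rad and x of tub_box_a_center in the frame of tub between -0.08 and 0.08 m and y of tub_box_a_center in the frame of tub between -0.05 and 0.05 m and x of tub_box_b_center in the frame of tub between -0.08 and 0.08 m and y of tub_box_b_center in the frame of tub between -0.05 and 0.05 m and distance of each of box_a_center, box_b_center, box_c_center, box_d_center from where it was at the start of the episode below 0.008 m and distance of each of tub_box_a_center, tub_box_b_center, bottle_center, jar_center, dish_center from where it was at the start of the episode below 0.015 m and z of lid_grip in the frame of tub between 0.0655 and 0.0705 m and angle between lid_grip's own z axis and vertical below 0.025 rad and x of lid_grip in the frame of tub between -0.006 and 0.006 m and y of lid_grip in the frame of tub between -0.006 and 0.006 m and angle between the x axis of lid_grip and the x axis of tub, either way round below 0.08 rad and linear speed of each of lid, wanted below 0.02 m/s and contact force between each of the fingers, the arm and lid below 0.1 N); the robot touches nothing.
It fails at once if a slide box of the row other than the wanted one is shifted more than 8 mm (distance of any of box_a_center, box_b_center, box_c_center, box_d_center from where it was at the start of the episode above 0.008 m).
It fails at once if the bottle, the jar, the dish or a box already in the tub is shifted more than 15 mm or tipped (distance of any of tub_box_a_center, tub_box_b_center, bottle_center, jar_center, dish_center from where it was at the start of the episode above 0.015 m or angle between any of tub_box_a_center, tub_box_b_center, bottle_center, jar_center, dish_center's own z axis and vertical above 0.3 rad).
It fails at once if the robot knocks the rack (more than 8 N) (contact force between any of the arm, the fingers and rack above 8 N).
It fails at once if the wanted box or the lid is let fall (faster than 0.5 m/s with nothing holding it) ((contact force between each of the fingers, the arm and wanted below 0.05 N and linear speed of wanted above 0.5 m/s) or (contact force between each of the fingers, the arm and lid below 0.05 N and linear speed of lid above 0.5 m/s)).
It also fails if it takes over 72 s, if anything falls off the work surface, if the arm or the gripper's body presses on something with over 40 N, if the wrist force passes 120 N, or if a joint passes its speed limit or range.

ROBOT

A 6-joint arm with a two-finger parallel gripper is mounted at the origin on the work surface. World frame = base frame: x ahead of the robot, y to its left, z up, the work surface at z = 0. Lengths are in m, angles in rad, forces in N, time in s.
With the tool pointing down it reaches from about 0.225 to 0.875 m from the base axis. Payload 3.4 kg.
Tool frame: the origin (TCP) lies between the finger pads; the fingertips stand 17 mm ahead of it and the grasp point (between the pads) lies 2 mm behind it; x points along the fingers, z is the direction in which the jaws open and shut, and the axes are right-handed (so a half turn about x gives the same grasp; the last joint's range is limited). The gripper opens to 85 mm and grips with 20 to 120 N. Pads are 22 mm wide; open, the fingers measure 114 mm over their backs; the gripper's body (76 mm by 85 mm) begins 54 mm behind the grasp point. The pads swing forward as they close: fully open they stand 13 mm farther back than shut.
Start: joints at [1.094, 0.276, 1.505, -0, 1.361, -0.121], TCP at [0.2, 0.539, 0.248] pointing down, gripper open.
Joint ranges: [-2.89, 2.89], [-0.75, 2.08], [0.22, 2.7], [-1.18, 4.32], [0.11, 2.71], [-2.7, 2.7]. Speed limits (rad/s): [2.57, 2.57, 3.14, 3.14, 3.14, 3.14].

INTERFACE

Orientations are given as [roll, pitch, yaw] about the fixed x, y, z axes, in that order (R = Rz(yaw) Ry(pitch) Rx(roll)).
In Python, from workcell import arm gives the robot as it stands. The module is installed in compiled form; this text tells all that it offers.
- The arm moves only by the shell command python3 -m jog 'ROWS' [FORCE]. ROWS is JSON, a list of rows, each a list of 7 numbers: the shift along the tool's x, y, z as a fraction of full scale, then the turn, a rotation vector about the tool's x, y, z as a fraction of full scale, then the opening, from 0 (shut) to 1 (fully open). A call has 1 to 8 rows; each row is the pose to reach, as a shift and turn from the pose commanded when the call began, along the tool's axes at that moment, turning the shorter way round; what a row does not reach only later rows make up. Full scale, the value 1, is 500 mm for a shift and 180 degrees for a turn. A row lasts 1/10 s, in which the tool goes at most 50 mm and 8.59 degrees, less where a joint would pass 70% of its speed; a pose out of reach is approached as far as the arm can. A call with a number of a shift or a turn outside -1 to 1 is refused whole. A call with a gripper value outside its range is refused whole. The fingers move at their own pace and stop on an object; FORCE is the grip in N (left out, the last holds). Time passes only in rows, so rows that repeat a pose let the fingers close. It gives the time, the measured TCP pose, the force and the opening at its end, in the units of the state.
- arm.sense(): the state, without advancing time (a new reading comes with each control period).
- arm.camera(name): name is "scene" or "top" or "wrist"; returns a dict with "image" (480x640x3 uint8, red, green, blue), "vfov" (degrees; the focal length in pixels is half the picture's height over the tangent of half this angle, whatever the lens; pixels are square), "cx", "cy" (the principal point, pixels), "k1" (the pictures are not rectified: a ray, as slopes to the right and down, at radius r is drawn at 1 + k1 r^2 times it, then the intrinsics apply), "R" (3x3) and "t" (3): a world point X has camera coordinates R X + t. Camera axes: x right, y down, z forward; pixel columns grow to the right and rows downward; lengths in m; the calibration is good to about 2 mm. A picture is of the moment at which its call begins. There is no depth.
- arm.close_job(): hands the job in, once; it reports no verdict.
The state is a dict: "t": time; "q": joint angles; "joint_velocities": joint speeds; "effort": joint torques, N m; "position": TCP position; "eef_rot": TCP orientation; "contact_force": force on the tool from outside, world axes, zero at the start; "ft_torque": the same for the moment, N m; "width": opening from 0.0 (shut) to 1.0 (fully open).
Only numpy, scipy, OpenCV 4.12 (cv2) and the standard library are available. Lean on these libraries where they do the work, as an engineer would, in place of code of your own. Each camera call takes 0.05 s, during which the arm holds its last target.

## Working session

There is one attempt and no reset: what is moved stays moved. The work goes in short steps, Python scripts to look and compute and a shell command to move; the robot and the scene stay as the last step left them, time stands still between calls to the robot, and variables do not carry over. Pictures are saved under pics/ and viewed, and the job is handed in when it is done.

```bash
mkdir -p pics; ls; python3 - <<'E'
from workcell import arm
import cv2
print(arm.sense())
for n in ["scene","top","wrist"]:
    c=arm.camera(n)
    cv2.imwrite(f"pics/{n}0.png",c["image"][:,:,::-1])
    print(n,{k:c[k] for k in c if k!="image"})
E
```

```text
pics
{'t': 0.0, 'q': array([ 1.09397033e+00,  2.76618294e-01,  1.50613806e+00,  2.35227149e-05,
        1.36066859e+00, -1.20976853e-01]), 'joint_velocities': array([-0.00068443,  0.00011711, -0.00074444,  0.00219151,  0.00051327,
       -0.00158052]), 'effort': array([-1.08995348e-04, -4.16774046e+01, -2.45807451e+01, -5.02788298e-04,
        1.12024162e-02, -2.14865054e-05]), 'position': array([0.20008262, 0.5385476 , 0.24742442]), 'eef_rot': array([ 3.00806583,  1.5689639 , -2.06017722]), 'contact_force': array([-0.4821247 , -0.26781468, -0.76230858]), 'ft_torque': array([-0.01856814, -0.02040487,  0.00846473]), 'width': 0.9987249761526259}
scene {'vfov': 53.02552216289405, 'cx': 314.59931544707433, 'cy': 240.82303347105952, 'k1': -0.05332585912791657, 'R': array([[-0.59102247, -0.80663914, -0.0050729 ],
       [-0.74223638,  0.54627584, -0.38815958],
       [ 0.31587592, -0.22564574, -0.92157821]]), 't': array([0.29174853, 0.39858816, 0.81439758])}
top {'vfov': 44.95736799979102, 'cx': 322.9324959181073, 'cy': 240.70709659823214, 'k1': -0.1359432509735233, 'R': array([[-0.02615378, -0.99959875,  0.01087736],
       [-0.99471397,  0.02494206, -0.09960934],
       [ 0.09929807, -0.01342503, -0.99496717]]), 't': array([0.00428883, 0.48701482, 1.1676275 ])}
wrist {'vfov': 64.92239527226208, 'cx': 317.5174466762636, 'cy': 243.07446081015766, 'k1': -0.047893412078436975, 'R': array([[ 0.34852539,  0.93729876, -0.00104447],
       [ 0.901764  , -0.33500779,  0.27311439],
       [ 0.25563987, -0.09612917, -0.961981  ]]), 't': array([-0.5743107 , -0.03554514,  0.37825409])}
```

View pics/scene0.png

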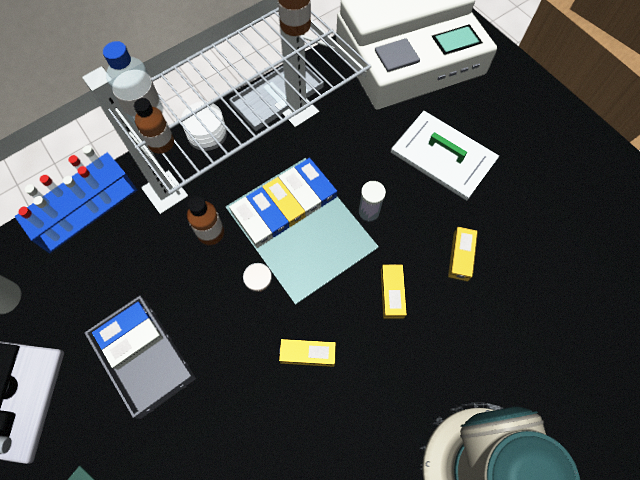

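View pics/top0.png

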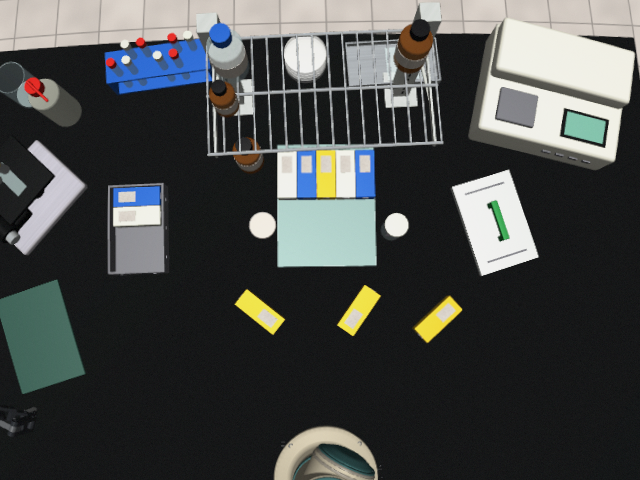

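View pics/wrist0.png

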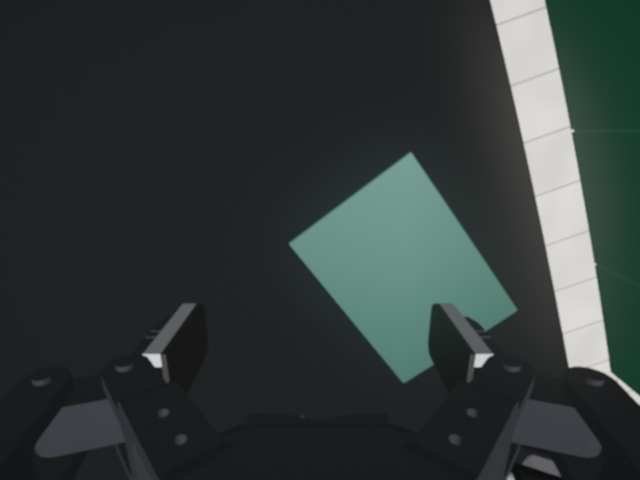

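The yellow row box is third of five, at top px (326,173). The tub is on the left at (137,228) and the lid on the right at (495,222). The other yellow boxes, lower in the picture, are decoys. Next I'll measure.

```bash
cat > h.py <<'E'
import cv2, numpy as np
from workcell import arm
from scipy.spatial.transform import Rotation as Ro
def K(c):
    f=240/np.tan(np.radians(c["vfov"])/2); return np.array([[f,0,c["cx"]],[0,f,c["cy"]],[0,0,1.]])
def ray(c,px):
    u=cv2.undistortPoints(np.array(px,float).reshape(-1,1,2),K(c),np.array([c["k1"],0,0,0.])).reshape(-1,2)
    d=np.c_[u,np.ones(len(u))]@c["R"]; return -c["R"].T@c["t"], d
def plane(c,px,z):
    o,d=ray(c,px); return o+d*((z-o[2])/d[:,2])[:,None]
def proj(c,X):
    r,_=cv2.Rodrigues(c["R"]); return cv2.projectPoints(np.array(X,float).reshape(-1,1,3),r,c["t"],K(c),np.array([c["k1"],0,0,0.]))[0].reshape(-1,2)
def comps(m,amin=100):
    cs,_=cv2.findContours(m.astype(np.uint8),cv2.RETR_EXTERNAL,cv2.CHAIN_APPROX_NONE)
    return sorted([x for x in cs if cv2.contourArea(x)>amin],key=cv2.contourArea,reverse=True)
def rect(c,cont,z):
    P=plane(c,cont.reshape(-1,2),z)[:,:2]*1000
    (ce,sz,an)=cv2.minAreaRect(P.astype(np.float32))
    if sz[0]<sz[1]: sz=sz[::-1]; an+=90
    return np.round(ce,1),np.round(sz,1),round((an+90)%180-90,2)
def hsv(c): return cv2.cvtColor(c["image"],cv2.COLOR_RGB2HSV)
E
python3 - <<'E'
from h import *
for n in ["top","scene"]:
    c=arm.camera(n);H=hsv(c).astype(int);h,s,v=H[...,0],H[...,1],H[...,2]
    print(n)
    y=(h>22)&(h<35)&(s>120)&(v>150)
    for k in comps(y,80)[:6]: print(" yel",np.round(k.reshape(-1,2).mean(0)),cv2.contourArea(k),rect(c,k,.032))
    g=(h>70)&(h<95)&(s>30)&(s<120)&(v>120)
    for k in comps(g,800)[:3]: print(" mat",np.round(k.reshape(-1,2).mean(0)),cv2.contourArea(k),rect(c,k,.002))
    g=(h>50)&(h<80)&(s>150)&(v>60)
    for k in comps(g,60)[:3]: print(" handle",np.round(k.reshape(-1,2).mean(0)),cv2.contourArea(k),rect(c,k,.047))
    w=(s<30)&(v>200)
    for k in comps(w,3000)[:4]: print(" white",np.round(k.reshape(-1,2).mean(0)),cv2.contourArea(k),rect(c,k,.015))
    b=(h>105)&(h<125)&(s>150)&(v>100)
    for k in comps(b,150)[:5]: print(" blue",np.round(k.reshape(-1,2).mean(0)),cv2.contourArea(k),rect(c,k,.034))
    a=(s<60)&(v>85)&(v<185)
    for k in comps(a,1500)[:5]: print(" grey",np.round(k.reshape(-1,2).mean(0)),cv2.contourArea(k),rect(c,k,.040), rect(c,k,.004))
    k=cv2.resize(c["image"][170:290,95:185] if n=="top" else c["image"][285:425,75:205],None,fx=5,fy=5,interpolation=cv2.INTER_CUBIC)
    cv2.imwrite(f"pics/tub_{n}.png",k[:600,:,::-1])
    k=cv2.resize(c["image"][140:275,265:390] if n=="top" else c["image"][150:310,220:390],None,fx=4,fy=4,interpolation=cv2.INTER_CUBIC)
    cv2.imwrite(f"pics/row_{n}.png",k[:600,:,::-1])
E
```

```text
top
 yel [358. 310.] 916.5 (array([343.7, -76.6]), array([99.7, 40. ]), -36.21)
 yel [259. 311.] 908.5 (array([345.9, 124.2]), array([99.7, 39.4]), 50.33)
 yel [438. 319.] 896.0 (array([ 320.8, -238.3]), array([99.5, 39.8]), -49.35)
 yel [326. 173.] 831.0 (array([626.1, -17.1]), array([99.3, 39.4]), -1.38)
 mat [326. 233.] 6343.0 (array([507. , -15.9]), array([206.4, 141.2]), 88.95)
 mat [584. 127.] 852.5 (array([ 728.4, -597.8]), array([92.8, 54.5]), 76.12)
 handle [499. 220.] 193.0 (array([ 518.8, -371.9]), array([80.8, 12.9]), 15.46)
 white [546.  39.] 8694.5 (array([ 928.7, -527. ]), array([414.6, 194.8]), 75.85)
 white [544. 112.] 6998.0 (array([ 771.8, -523.2]), array([314.2, 175.1]), 75.74)
 white [495. 222.] 5349.5 (array([ 519.3, -372.9]), array([196.4, 130.2]), 15.77)
 blue [151.  64.] 3213.5 (array([871.8, 342.8]), array([220.6, 101.7]), -84.28)
 blue [365. 173.] 836.0 (array([623.9, -98.6]), array([99.2, 39.9]), -0.86)
 blue [306. 174.] 824.5 (array([625.6,  23.4]), array([97. , 37.4]), -1.39)
 blue [136. 196.] 808.0 (array([589.3, 378.2]), array([98.3, 39. ]), -89.02)
 b
[... 1226 characters left out ...]
 325.] 1057.5 (array([588.9, 378.6]), array([100.1,  40.4]), -88.66)
 blue [267. 209.] 788.5 (array([624.7,  24. ]), array([99.9, 39. ]), -1.23)
 blue [316. 179.] 739.5 (array([623.1, -97. ]), array([100.4,  39.5]), -0.76)
 blue [114.  50.] 286.0 (array([1203.5,   82.5]), array([55. , 53.8]), -26.6)
 grey [206.  93.] 28987.5 (array([931.7, -69.7]), array([1263.8,  573.8]), 51.69) (array([961.7, -80.9]), array([1316.3,  597.6]), 51.69)
 grey [138. 355.] 6582.5 (array([521.4, 376. ]), array([185.4, 123. ]), 0.78) (array([534.3, 383.2]), array([193.1, 128.2]), 0.78)
 grey [498. 440.] 1646.5 (array([ 33.4, -57.2]), array([147.8,  80.3]), 85.51) (array([ 26., -68.]), array([154. ,  83.6]), 85.51)
```

All sizes match the given ones.

| Item | World position (mm) | Yaw |
|---|---|---|
| Yellow box | (625.5, -17) | about -1° |
| Tub | (521, 376) | 0.8° |
| Lid | (518.5, -372) | 15.8° |

Next: the shelf's front edge, the row end faces, and a planning helper.

```bash
cat >> h.py <<'E'
def toolR(theta,yaw,sgn=1):
    "tool x pointing ahead-down at theta deg below horizontal, heading yaw deg; z horizontal (sgn=+1: to the left)"
    t,y=np.radians(theta),np.radians(yaw)
    x=np.array([np.cos(t)*np.cos(y),np.cos(t)*np.sin(y),-np.sin(t)]); z=sgn*np.array([-np.sin(y),np.cos(y),0]); return np.c_[x,np.cross(z,x),z]
def Rcur(s=None):
    s=s or arm.sense(); return Ro.from_euler("xyz",s["eef_rot"]).as_matrix()
def go(p_mm,R,s=None):
    s=s or arm.sense(); C=Rcur(s); d=C.T@(np.array(p_mm)/1000-s["position"]); r=Ro.from_matrix(C.T@R).as_rotvec()
    print("row",np.round(d/.5,4),np.round(r/np.pi,4)," |d|mm",round(np.linalg.norm(d)*1000,1)," deg",round(np.degrees(np.linalg.norm(r)),1))
E
python3 - <<'E'
from h import *
c=arm.camera("top")
print(plane(c,[[208,155],[442,143],[325,149]],.3))
s=arm.sense(); print(Rcur(s).round(3))
for sg in(1,-1): go([530,-15,150],toolR(52,-1,sg))
E
```

```text
[[ 0.60282305  0.17703305  0.3       ]
 [ 0.61402933 -0.20196934  0.3       ]
 [ 0.6075397  -0.01166715  0.3       ]]
[[-0.    -0.937  0.348]
 [-0.     0.348  0.937]
 [-1.     0.    -0.001]]
row [ 0.1965 -1.0041 -0.8085] [-0.1036 -0.0359 -0.2091]  |d|mm 652.0  deg 42.5
row [ 0.1965 -1.0041 -0.8085] [ 0.848  -0.2921  0.0501]  |d|mm 652.0  deg 161.7
```

View pics/row_top.png

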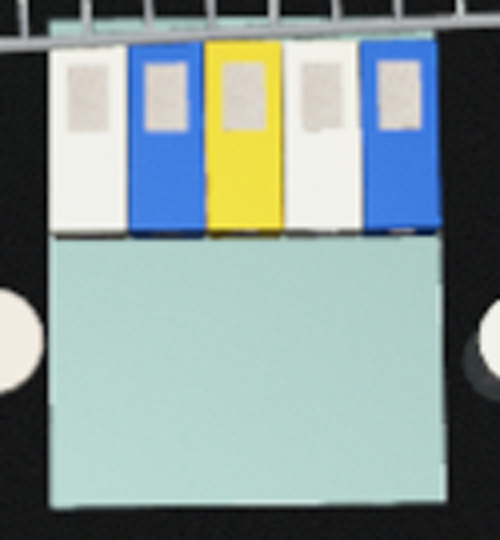

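View pics/tub_top.png

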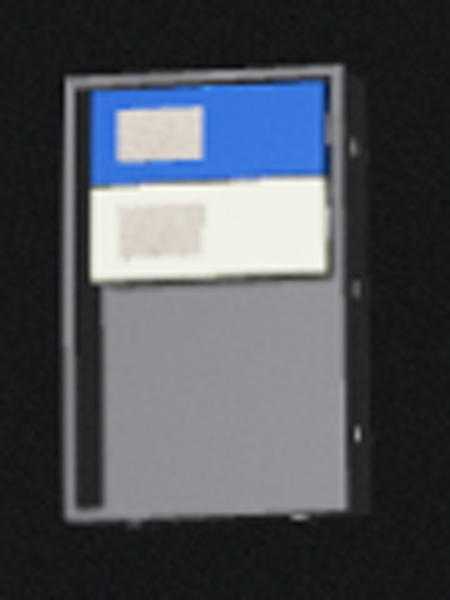

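The shelf edge is at x≈607, 18 mm in from the row's centre. I'll swing over with the gripper closed and the tool tilted 52°.

```bash
python3 -m jog '[[0.05,-0.5,-0.4,-0.1036,-0.0359,-0.2091,0],[0.05,-0.5,-0.4,-0.1036,-0.0359,-0.2091,0],[0.05,-0.5,-0.4,-0.1036,-0.0359,-0.2091,0],[0.05,-0.5,-0.4,-0.1036,-0.0359,-0.2091,0],[0.05,-0.5,-0.4,-0.1036,-0.0359,-0.2091,0],[0.05,-0.5,-0.4,-0.1036,-0.0359,-0.2091,0],[0.05,-0.5,-0.4,-0.1036,-0.0359,-0.2091,0]]' 40
python3 -c "
from h import *
go([530,-16,150],toolR(52,-1)); print(arm.sense()['q'])"
```

```text
t: 1.0
position: [0.3636, 0.2605, 0.2218]
eef_rot: [-1.576, 0.909, -0.022]
contact_force: [0.7, -0.2, -0.4]
width: -0.0
row [ 0.3253 -0.1813 -0.5463] [ 0.0003 -0.0009 -0.0004]  |d|mm 330.6  deg 0.2
[ 0.82609289 -0.05126145  2.16638686 -0.78176103  0.71332412 -0.20165646]
```

```bash
python3 -m jog '[[0.325,-0.181,-0.546,0,-0.001,0,0],[0.325,-0.181,-0.546,0,-0.001,0,0],[0.325,-0.181,-0.546,0,-0.001,0,0],[0.325,-0.181,-0.546,0,-0.001,0,0],[0.325,-0.181,-0.546,0,-0.001,0,0],[0.325,-0.181,-0.546,0,-0.001,0,0],[0.325,-0.181,-0.546,0,-0.001,0,0],[0.325,-0.181,-0.546,0,-0.001,0,0]]'
python3 - <<'E'
from h import *
s=arm.sense(); print(s['q'].round(3),s['position'],Rcur(s).round(3))
for n in ["scene","wrist","top"]:
    cv2.imwrite(f"pics/{n}1.png",arm.camera(n)["image"][:,:,::-1])
E
```

```text
t: 1.8
position: [0.4953, 0.0519, 0.1619]
eef_rot: [-1.554, 0.918, 0.004]
contact_force: [-0.1, 0.5, -1.0]
width: 0.002
[-0.065  0.016  2.295  0.232  0.184 -1.837] [0.49534744 0.05192725 0.16192972] [[ 0.607 -0.794  0.009]
 [ 0.003  0.013  1.   ]
 [-0.794 -0.607  0.01 ]]
```

View pics/scene1.png

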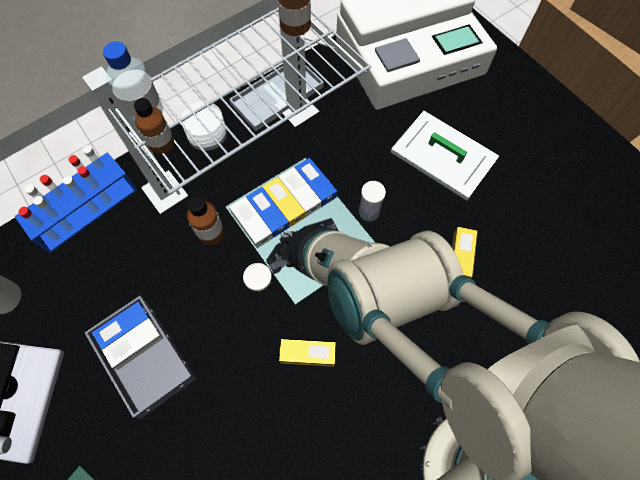

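View pics/wrist1.png

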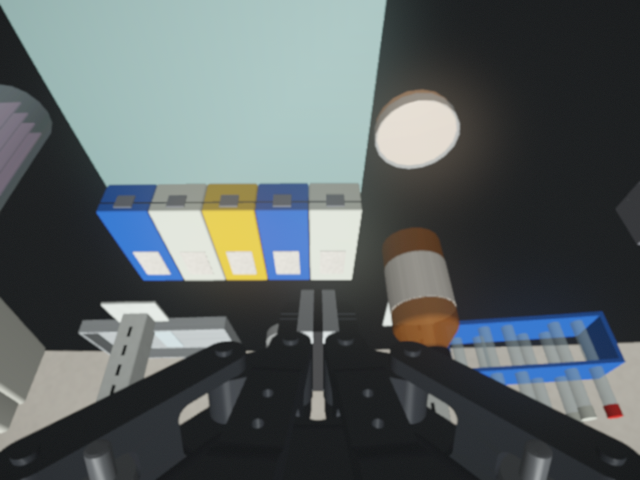

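```bash
python3 - <<'E'
from h import *
s=arm.sense();c=arm.camera("wrist");C=Rcur(s)
print("cam in tool mm",(C.T@(-c["R"].T@c["t"]-s["position"])*1000).round(1),"view dir",(C.T@c["R"][2]).round(2))
go([580,-17,105],toolR(52,-1),s)
E
```

```text
cam in tool mm [-125.1   69.2   -0.2] view dir [ 0.96 -0.27  0.  ]
row [ 0.193  -0.068  -0.1376] [-0.0008  0.004  -0.0036]  |d|mm 123.3  deg 1.0
```

View pics/top1.png

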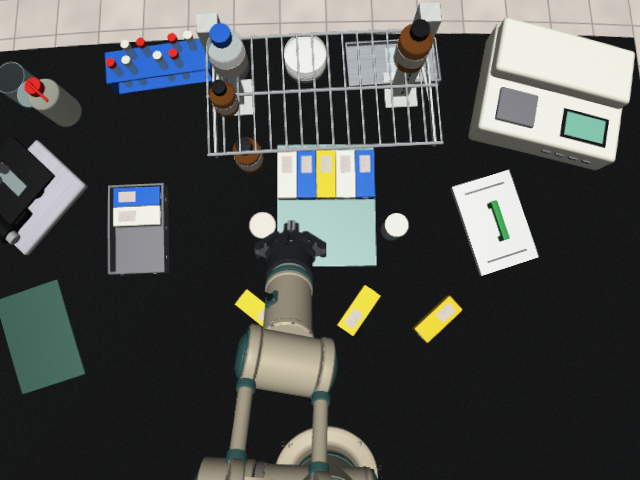

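The shut fingertip fits the given 17 mm. The top view shows the hand above the mat, still left of the yellow box. I'll move in above the row.

```bash
python3 -m jog '[[0.193,-0.068,-0.138,-0.001,0.004,-0.004,0],[0.193,-0.068,-0.138,-0.001,0.004,-0.004,0],[0.193,-0.068,-0.138,-0.001,0.004,-0.004,0],[0.193,-0.068,-0.138,-0.001,0.004,-0.004,0],[0.193,-0.068,-0.138,-0.001,0.004,-0.004,0],[0.193,-0.068,-0.138,-0.001,0.004,-0.004,0]]'
python3 - <<'E'
from h import *
s=arm.sense();print(s['q'].round(3))
go([610,-17.5,66],toolR(52,-1),s)
E
```

```text
t: 2.6
position: [0.5844, -0.0124, 0.1153]
eef_rot: [-1.584, 0.923, -0.028]
contact_force: [-0.9, 0.2, -0.6]
width: 0.006
[-0.204  0.223  2.207  0.98   0.127 -2.701]
row [ 0.1096  0.0184 -0.0085] [ 0.0016 -0.002  -0.005 ]  |d|mm 55.8  deg 1.0
```

```bash
cat > kin.py <<'E'
import numpy as np
from scipy.optimize import least_squares
from scipy.spatial.transform import Rotation as Ro
def fk(q,p):
    h,b,L1,a,L2,L3=p
    E=lambda ax,t: Ro.from_euler(ax,t)
    B=E('y',q[1]+q[2]); W=B*E('z',q[3])*E('y',q[4])
    v=np.array([b,0,h])+E('y',q[1]).apply([0,0,L1])+B.apply([a,0,L2])+W.apply([0,0,L3])
    return E('z',q[0]).apply(v), (E('z',q[0])*W*E('z',q[5])).as_matrix()
# tool frame: x=W z ; z=?
D=[([1.09397,.276618,1.506138,0,1.360669,-.120977],[.20008,.53855,.24742],None),
([.82609,-.05126,2.16639,-.78176,.71332,-.20166],[.3636,.2605,.2218],None),
([-.065,.016,2.295,.232,.184,-1.837],[.49535,.05193,.16193],None),
([-.204,.223,2.207,.98,.127,-2.701],[.5844,-.0124,.1153],None)]
r=least_squares(lambda p:np.concatenate([fk(q,p)[0]-x for q,x,_ in D]),[.3,0,.35,0,.35,.25])
P=r.x
if __name__=="__main__":
    print(P.round(4),np.abs(r.fun).max())
    for q,x,_ in D: print(fk(q,P)[1].round(3).tolist())
E
python3 kin.py; python3 -c "
from h import *
s=arm.sense();print(Rcur(s).round(3))"
```

```text
[ 0.0093  0.0678  0.5891 -0.      0.3493  0.2529] 0.07835199095397687
[[-0.348, -0.937, -0.001], [-0.937, 0.348, -0.002], [0.002, 0.0, -1.0]]
[[-0.018, -0.789, 0.614], [-1.0, 0.013, -0.014], [0.003, -0.615, -0.789]]
[[-0.009, -0.794, 0.607], [-1.0, 0.014, 0.003], [-0.01, -0.607, -0.795]]
[[-0.018, -0.797, 0.603], [-1.0, 0.009, -0.017], [0.008, -0.604, -0.797]]
[[ 0.603 -0.798  0.017]
 [-0.017  0.009  1.   ]
 [-0.798 -0.603 -0.008]]
```

```bash
sed -i 's/h,b,L1,a,L2,L3=p/h,b,L1,a,L2,L3,c=p/; s/apply(\[0,0,L1\])/apply([c,0,L1])/; s/,.35,.25\])/,.35,.25,0])/; s/^r=least/r=least/' kin.py; sed -i 's/\[\.3,0,/[.3,.0,/' kin.py; python3 - <<'E'
from kin import *
best=None
for k in range(30):
    rng=np.random.default_rng(k)
    r=least_squares(lambda p:np.concatenate([fk(q,p)[0]-x for q,x,_ in D]),rng.uniform([.05,-.1,.2,-.2,.2,.1,-.2],[.4,.1,.5,.2,.5,.4,.2]))
    if best is None or r.cost<best.cost: best=r
print(best.x.round(4),best.fun.reshape(-1,3).round(4))
E
```

```text
[ 0.0118  0.0451  0.5886 -0.001   0.352   0.2517  0.0209] [[ 0.0615 -0.0323  0.0002]
 [ 0.0198 -0.0158 -0.001 ]
 [-0.0072 -0.0731  0.0015]
 [-0.0151 -0.0783 -0.0007]]
```

```bash
sed -i 's/L3,c=p/L3,c,e=p/; s/np.array(\[b,0,h\])/np.array([b,e,h])/; s/,.35,.25,0\])/,.35,.25,0,0])/' kin.py; python3 kin.py|head -1; python3 -c "
from kin import *; print(r.fun.reshape(-1,3).round(4))"
```

```text
[ 0.1383 -0.001   0.6291  0.0608  0.4216  0.3478  0.0007  0.0695] 0.00018587120677142008
[[-0.0001  0.     -0.    ]
 [ 0.0001  0.0001  0.0001]
 [-0.0001  0.0001 -0.0002]
 [ 0.     -0.0002  0.0001]]
```

```bash
cat >> kin.py <<'E'
lo=np.array([-2.89,-.75,.22,-1.18,.11,-2.7]);hi=np.array([2.89,2.08,2.7,4.32,2.71,2.7])
def ik(p_mm,R,q0,lim=True):
    M=np.c_[-R[:,2],R[:,1],R[:,0]]
    def f(q):
        x,A=fk(q,P); return np.r_[(x-np.array(p_mm)/1000)*5,(Ro.from_matrix(A.T@M)).as_rotvec()]
    b=None
    for k in range(6):
        g=np.clip(np.array(q0)+(np.random.default_rng(k).normal(0,.3,6) if k else 0),lo+.001,hi-.001)
        r=least_squares(f,g,bounds=(lo,hi) if lim else (-np.inf,np.inf))
        if b is None or r.cost<b.cost-1e-9: b=r
    return b.x,b.cost
E
python3 - <<'E'
from kin import *; from h import toolR,arm
q0=arm.sense()['q']
for th in (48,52,56,60,64):
  for sg in (1,-1):
    print(th,sg)
    for p in ([585,-17,75],[640,-17.5,66],[700,-18.5,62],[689,-18.5,32],[564,-16,32]):
        q,c=ik(p,toolR(th,-1,sg),[-.15,.4,1.9,0,.4,-1.6*sg]); print("  ",p,q.round(2),"%.1e"%c)
E
```

```text
48 1
   [585, -17, 75] [-0.2   0.28  2.2   0.99  0.11 -2.7 ] 9.9e-03
   [640, -17.5, 66] [-0.19  0.36  2.11  1.    0.11 -2.7 ] 7.8e-03
   [700, -18.5, 62] [-0.17  0.44  2.01  1.01  0.11 -2.7 ] 4.5e-03
   [689, -18.5, 32] [-0.17  0.47  2.02  1.01  0.11 -2.7 ] 9.9e-03
   [564, -16, 32] [-0.21  0.34  2.22  0.98  0.11 -2.7 ] 2.4e-02
48 -1
   [585, -17, 75] [-0.24  0.33  2.33  2.57  0.27 -1.18] 5.5e-28
   [640, -17.5, 66] [-0.2   0.39  2.22  2.57  0.23 -1.15] 6.9e-23
   [700, -18.5, 62] [-0.18  0.45  2.09  2.44  0.17 -1.  ] 1.5e-28
   [689, -18.5, 32] [-0.18  0.5   2.14  2.68  0.25 -1.24] 1.1e-20
   [564, -16, 32] [-0.25  0.42  2.42  2.78  0.45 -1.42] 6.1e-20
52 1
   [585, -17, 75] [-0.2   0.29  2.2   0.98  0.11 -2.7 ] 2.8e-03
   [640, -17.5, 66] [-0.19  0.37  2.11  1.    0.11 -2.7 ] 1.7e-03
   [700, -18.5, 62] [-0.17  0.44  2.01  1.01  0.11 -2.7 ] 3.9e-04
   [689, -18.5, 32] [-0.17  0.47  2.02  1.    0.11 -2.7 ] 2.7e-03
   [564, -16, 32] [-0.21  0.34  2.22  0.98  0.11 -2.7 ] 1.2e-02
52 -1
   [585, -17, 75] [-0.22  0.31  2.27  2.17  0.15 -0.77] 2.3e-19
   [640, -17.5, 66] [-0.2   0.38  2.
[... 1514 characters left out ...]
0.36  2.25  1.35  0.11  0.05] 2.8e-05
64 1
   [585, -17, 75] [-0.19  0.3   2.1   0.26  0.31 -1.98] 2.5e-23
   [640, -17.5, 66] [-0.17  0.38  1.99  0.21  0.33 -1.91] 1.4e-19
   [700, -18.5, 62] [-0.16  0.45  1.86  0.16  0.38 -1.85] 7.4e-28
   [689, -18.5, 32] [-0.16  0.48  1.91  0.21  0.3  -1.9 ] 3.0e-23
   [564, -16, 32] [-0.2   0.36  2.19  0.5   0.17 -2.23] 9.4e-30
64 -1
   [585, -17, 75] [-0.19  0.3   2.1   0.26  0.31  1.16] 9.0e-29
   [640, -17.5, 66] [-0.17  0.38  1.99  0.21  0.33  1.23] 5.0e-25
   [700, -18.5, 62] [-0.16  0.45  1.86  0.16  0.38  1.29] 3.9e-31
   [689, -18.5, 32] [-0.16  0.48  1.91  0.21  0.3   1.24] 4.2e-30
   [564, -16, 32] [-0.2   0.36  2.19  0.5   0.17  0.91] 1.3e-25
```

The wrist would run against q6's limit this way round, so I'll roll the hand 180° (an equivalent closed tool). That leaves plenty of q6 room.

```bash

python3 -m jog '[[0,0,0,0.36,0,0,0],[0,0,0,0.36,0,0,0],[0,0,0,0.36,0,0,0],[0,0,0,0.36,0,0,0],[0,0,0,0.36,0,0,0],[0,0,0,0.36,0,0,0],[0,0,0,0.36,0,0,0],[0,0,0,0.36,0,0,0]]'
python3 -m jog '[[0,0,0,0.36,0,0,0],[0,0,0,0.36,0,0,0],[0,0,0,0.36,0,0,0],[0,0,0,0.36,0,0,0],[0,0,0,0.36,0,0,0],[0,0,0,0.36,0,0,0],[0,0,0,0.36,0,0,0],[0,0,0,0.36,0,0,0]]'
python3 - <<'E'
from h import *
s=arm.sense();print(s['q'].round(3))
go([600,-17,85],toolR(57,-1,-1),s)
E
```

```text
t: 3.4
position: [0.5814, -0.0103, 0.1159]
eef_rot: [-0.448, 0.924, -0.024]
contact_force: [-0.2, -0.6, -0.2]
width: -0.0
t: 4.2
position: [0.5814, -0.0103, 0.1159]
eef_rot: [0.683, 0.924, -0.024]
contact_force: [-0.2, 0.9, 0.3]
width: -0.003
[-0.202  0.218  2.212  0.981  0.128 -0.436]
row [ 0.0719 -0.0144  0.0022] [ 0.2807  0.0112 -0.0206]  |d|mm 36.7  deg 50.7
```

```bash

python3 -m jog '[[0.072,-0.014,0.002,0.28,0.011,-0.021,0],[0.072,-0.014,0.002,0.28,0.011,-0.021,0],[0.072,-0.014,0.002,0.28,0.011,-0.021,0],[0.072,-0.014,0.002,0.28,0.011,-0.021,0],[0.072,-0.014,0.002,0.28,0.011,-0.021,0],[0.072,-0.014,0.002,0.28,0.011,-0.021,0],[0.072,-0.014,0.002,0.28,0.011,-0.021,0],[0.072,-0.014,0.002,0.28,0.011,-0.021,0]]'
python3 - <<'E'
from h import *
s=arm.sense();print(s['q'].round(3))
go([600,-17,85],toolR(57,-1,-1),s)
go([640,-17.5,66],toolR(57,-1,-1),s)
go([698,-18.5,62],toolR(57,-1,-1),s)
E
```

```text
t: 5.0
position: [0.6, -0.0169, 0.0851]
eef_rot: [1.529, 0.993, -0.021]
contact_force: [-0.3, 0.5, 0.4]
width: 0.0
[-0.201  0.295  2.156  0.684  0.155  0.7  ]
row [ 0.0001 -0.0001  0.0003] [ 0.0123  0.0007 -0.0005]  |d|mm 0.2  deg 2.2
row [0.0756 0.0461 0.0015] [ 0.0123  0.0007 -0.0005]  |d|mm 44.3  deg 2.2
row [0.1456 0.1389 0.0049] [ 0.0123  0.0007 -0.0005]  |d|mm 100.7  deg 2.2
```

```bash

python3 -m jog '[[0.076,0.046,0.002,0.012,0,0,0],[0.076,0.046,0.002,0.012,0,0,0],[0.076,0.046,0.002,0.012,0,0,0],[0.145,0.136,0.005,0.012,0,0,0],[0.145,0.136,0.005,0.012,0,0,0],[0.145,0.136,0.005,0.012,0,0,0]]'
python3 - <<'E'
from h import *
s=arm.sense();print(s['q'].round(3))
go([697,-18.4,59],toolR(57,-1,-1),s)
go([697,-18.4,33],toolR(59,-1,-1),s)
for n in ["scene","top"]:
    cv2.imwrite(f"pics/{n}2.png",arm.camera(n)["image"][:,:,::-1])
E
```

```text
t: 5.6
position: [0.6988, -0.02, 0.0621]
eef_rot: [1.561, 0.991, -0.024]
contact_force: [-0.2, -0.3, -0.1]
width: -0.001
[-0.167  0.439  1.972  0.469  0.174  0.978]
row [ 0.0032 -0.0065 -0.0031] [ 0.0014  0.0012 -0.0013]  |d|mm 3.9  deg 0.4
row [ 0.0467 -0.035  -0.0034] [ 0.0014  0.0012 -0.0124]  |d|mm 29.2  deg 2.3
```

View pics/scene2.png

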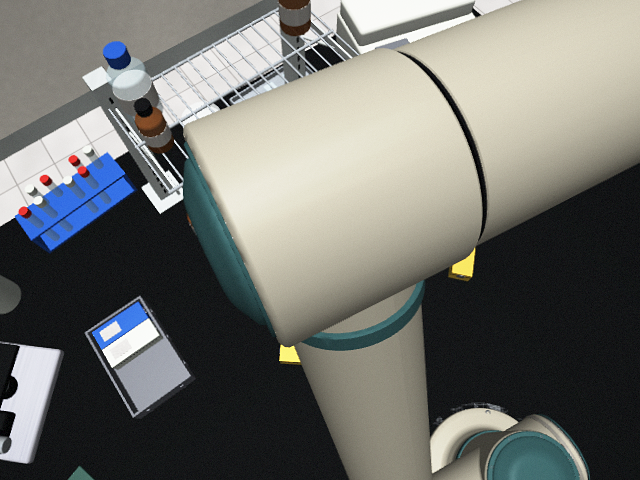

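View pics/top2.png

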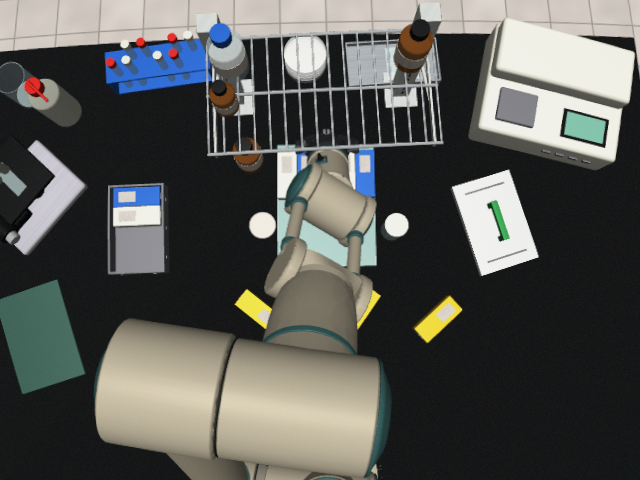

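The hand is under the shelf, and the wrist sits in front of the shelf edge in the top view at about (325,155). No contact force. Lowering behind the row.

```bash

python3 -m jog '[[0.02,-0.02,-0.003,0.001,0.001,-0.006,0],[0.047,-0.035,-0.003,0.001,0.001,-0.012,0],[0.047,-0.035,-0.003,0.001,0.001,-0.012,0],[0.047,-0.035,-0.003,0.001,0.001,-0.012,0]]'
python3 - <<'E'
from h import *
s=arm.sense();print(s['q'].round(3),s['contact_force'].round(2))
go([684,-18.2,33],toolR(60,-1,-1),s)
cv2.imwrite(f"pics/wrist2.png",arm.camera("wrist")["image"][:,:,::-1])
E
```

```text
t: 6.1
position: [0.6961, -0.0193, 0.0307]
eef_rot: [1.571, 1.032, -0.019]
contact_force: [-0.0, 0.1, 0.3]
width: -0.001
[-0.165  0.486  1.972  0.468  0.167  0.984] [-0.04  0.07  0.29]
row [-0.0165 -0.0184 -0.0018] [-0.0006  0.0002 -0.0049]  |d|mm 12.4  deg 0.9
```

View pics/wrist2.png

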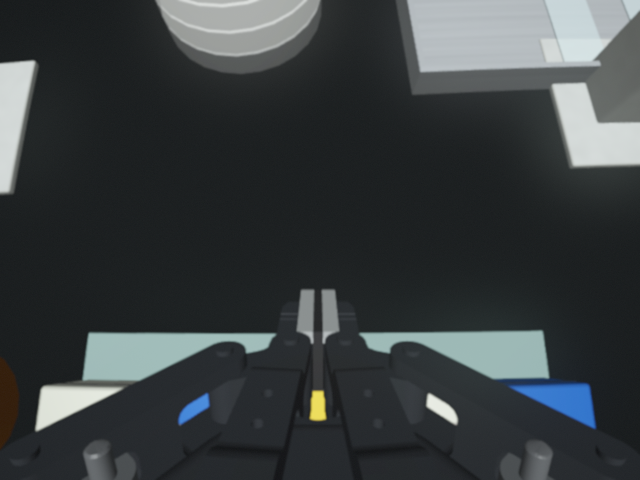

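The picture shows the shut fingertips behind the row at about (318,300), centred, with yellow visible in the slit. Now pull slowly.

```bash

python3 -m jog '[[-0.006,-0.008,-0.001,0,0,-0.003,0],[-0.012,-0.015,-0.002,0,0,-0.005,0],[-0.018,-0.022,-0.002,0,0,-0.005,0],[-0.024,-0.030,-0.002,0,0,-0.005,0]]'
python3 - <<'E'
from h import *
s=arm.sense();print(s['q'].round(3),s['contact_force'].round(2),s['position'])
go([660,-17.7,32],toolR(60.5,-1,-1),s)
c=arm.camera("top");cv2.imwrite(f"pics/top3.png",cv2.resize(c["image"][120:290,240:420],None,fx=3,fy=3)[:,:,::-1])
E
```

```text
t: 6.55
position: [0.6778, -0.0181, 0.035]
eef_rot: [1.57, 1.044, -0.02]
contact_force: [0.3, 0.0, 0.3]
width: 0.004
[-0.167  0.462  1.999  0.438  0.175  1.011] [0.34 0.02 0.29] [ 0.67778187 -0.01811633  0.034993  ]
row [-0.0127 -0.0338 -0.0001] [-0.0005  0.0004 -0.0037]  |d|mm 18.0  deg 0.7
```

View pics/top3.png

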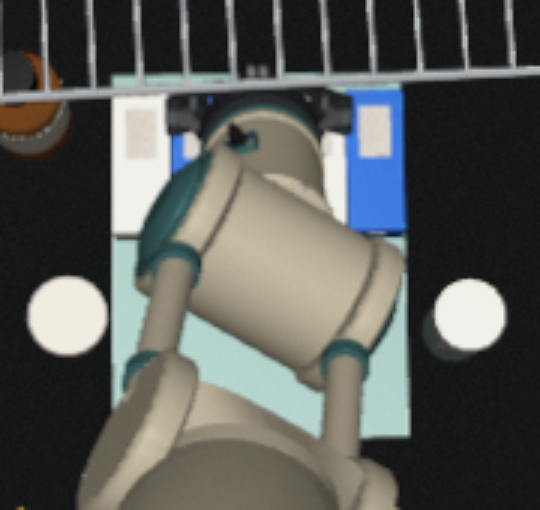

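```bash

python3 -m jog '[[0.002,-0.012,0,0,0,-0.001,0],[-0.002,-0.020,0,0,0,-0.002,0],[-0.007,-0.028,0,0,0,-0.003,0],[-0.012,-0.036,0,0,0,-0.004,0]]'
python3 - <<'E'
from h import *
s=arm.sense();print(s['q'].round(3),s['contact_force'].round(2),s['position'])
c=arm.camera("wrist");cv2.imwrite(f"pics/wrist4.png",c["image"][:,:,::-1])
E
```

```text
t: 7.0
position: [0.6634, -0.019, 0.0342]
eef_rot: [1.565, 1.048, -0.026]
contact_force: [4.7, -0.4, 4.8]
width: 0.005
[-0.172  0.449  2.029  0.466  0.162  0.978] [ 4.69 -0.38  4.78] [ 0.66342251 -0.0190184   0.0341852 ]
```

View pics/wrist4.png

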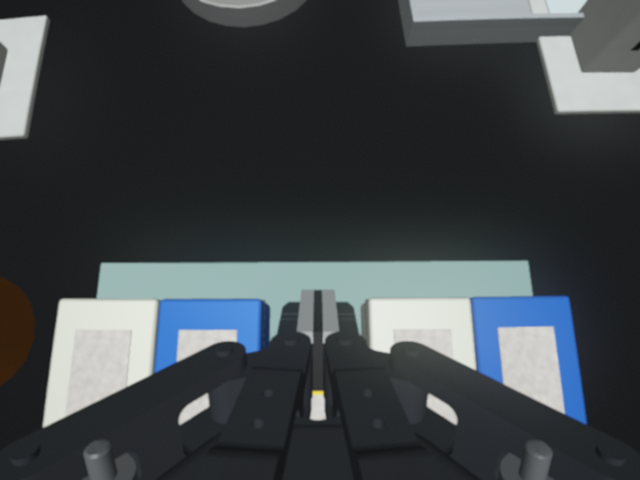

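Contact: 4.7 N back. The fingers are moving into the slot between blue (268,310) and white (367,310), so the box is moving. Continue.

```bash
python3 - <<'E'
from h import *
s=arm.sense()
go([640,-17.2,32],toolR(61,-1,-1),s)
go([600,-16.5,32],toolR(63,-1,-1),s)
E
```

```text
row [-0.019  -0.0416 -0.0025] [-0.0006  0.0013 -0.0052]  |d|mm 22.9  deg 1.0
row [-0.0589 -0.111  -0.0022] [-0.0006  0.0013 -0.0163]  |d|mm 62.8  deg 3.0
```

```bash

python3 -m jog '[[-0.007,-0.014,-0.001,0,0.001,-0.002,0],[-0.013,-0.028,-0.002,0,0.001,-0.004,0],[-0.019,-0.042,-0.002,0,0.001,-0.005,0],[-0.028,-0.059,-0.002,0,0.001,-0.008,0],[-0.039,-0.076,-0.002,0,0.001,-0.011,0],[-0.049,-0.094,-0.002,0,0.001,-0.014,0],[-0.059,-0.111,-0.002,0,0.001,-0.016,0]]'
python3 - <<'E'
from h import *
s=arm.sense();print(s['q'].round(3),s['contact_force'].round(2),s['position'])
c=arm.camera("wrist");cv2.imwrite(f"pics/wrist5.png",c["image"][:,:,::-1])
c=arm.camera("top");cv2.imwrite(f"pics/top5.png",cv2.resize(c["image"][120:290,240:420],None,fx=3,fy=3)[:,:,::-1])
go([575,-16,32],toolR(64,-1,-1),s)
go([548,-15.7,32],toolR(66,-1,-1),s)
E
```

```text
t: 7.75
position: [0.6022, -0.0175, 0.0336]
eef_rot: [1.568, 1.094, -0.023]
contact_force: [6.8, -0.2, 7.6]
width: -0.001
[-0.189  0.391  2.125  0.457  0.172  0.969] [ 6.81 -0.22  7.63] [ 0.60221333 -0.01754233  0.03358133]
row [-0.0222 -0.0499 -0.002 ] [-0.0006  0.0008 -0.0072]  |d|mm 27.3  deg 1.3
row [-0.0469 -0.0978 -0.0015] [-0.0006  0.0008 -0.0183]  |d|mm 54.3  deg 3.3
```

View pics/wrist5.png

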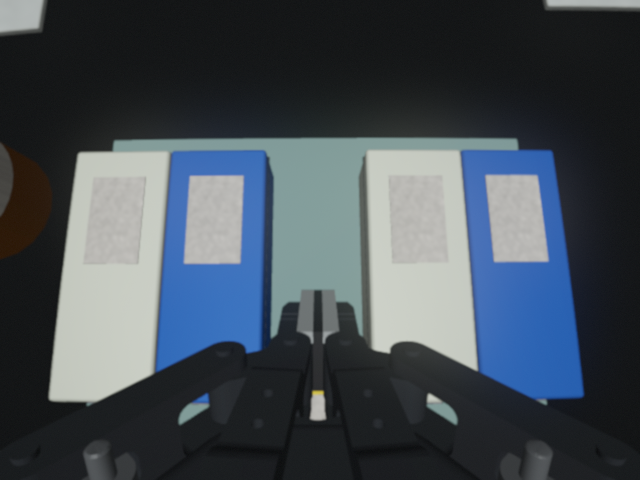

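View pics/top5.png

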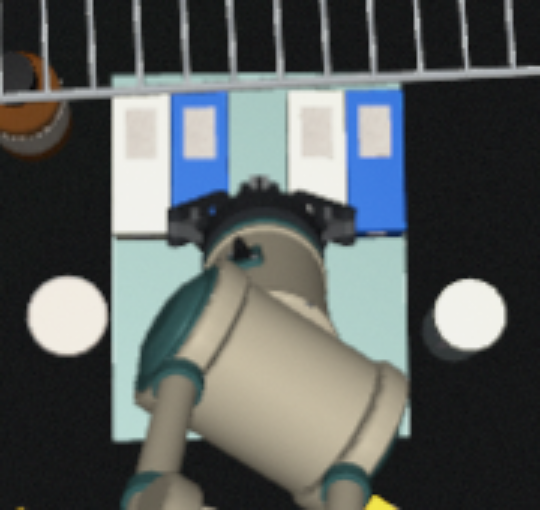

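The row is undisturbed: the slot is empty and the neighbours' ends are still flush. Continue to about 125 mm of draw.

```bash

python3 -m jog '[[-0.008,-0.017,-0.001,0,0.001,-0.003,0],[-0.016,-0.033,-0.002,0,0.001,-0.005,0],[-0.023,-0.050,-0.002,0,0.001,-0.007,0],[-0.031,-0.066,-0.002,0,0.001,-0.011,0],[-0.039,-0.082,-0.002,0,0.001,-0.015,0],[-0.047,-0.098,-0.002,0,0.001,-0.018,0],[-0.047,-0.098,-0.002,0,0.001,-0.018,0]]'
python3 - <<'E'
from h import *
s=arm.sense();print(s['q'].round(3),s['contact_force'].round(2),s['position'])
c=arm.camera("wrist");cv2.imwrite(f"pics/wrist6.png",c["image"][:,:,::-1])
c=arm.camera("scene");cv2.imwrite(f"pics/scene6.png",c["image"][:,:,::-1])
c=arm.camera("top");cv2.imwrite(f"pics/top6.png",c["image"][:,:,::-1])
E
```

```text
t: 8.55
position: [0.5475, -0.0154, 0.0323]
eef_rot: [1.575, 1.151, -0.015]
contact_force: [5.1, -1.9, 8.8]
width: -0.005
[-0.205  0.34   2.196  0.383  0.207  1.026] [ 5.06 -1.89  8.8 ] [ 0.54746915 -0.01542377  0.03230792]
```

View pics/wrist6.png

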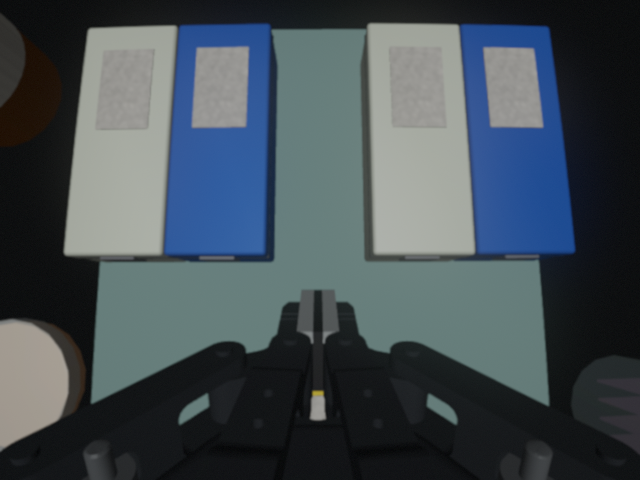

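View pics/scene6.png

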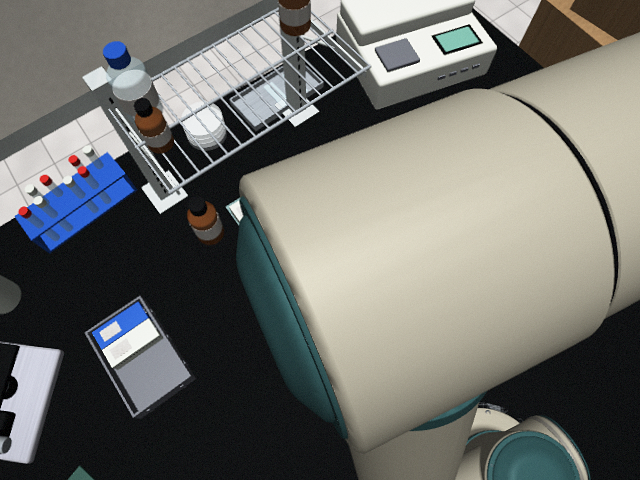

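View pics/top6.png

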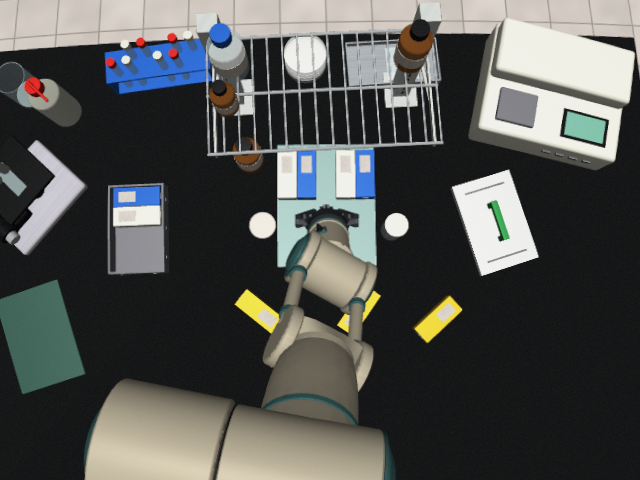

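The row front is clear and undisturbed, and the fingers are in the gap. Back off 8 mm, then up, then turn the tool down over the box.

```bash
python3 - <<'E'
from h import *
s=arm.sense()
for p,t in (([557,-15.5,33],66),([557,-15.5,75],68),([500,-16,200],90)): go(p,toolR(t,-1,-1),s)
from kin import ik
for p in ([500,-16,200],[490,-15,28]):print(ik(p,toolR(90,-1,-1),s['q']))
E
```

```text
row [ 0.0059  0.018  -0.0002] [-0.0005 -0.0004 -0.    ]  |d|mm 9.5  deg 0.1
row [-0.0709  0.0522 -0.0003] [-0.0005 -0.0004 -0.0112]  |d|mm 44.0  deg 2.0
row [-0.3456  0.0498  0.0023] [-0.0005 -0.0005 -0.1334]  |d|mm 174.6  deg 24.0
(array([-1.71353527e-01,  1.97596529e-01,  1.73810005e+00,  2.65256012e-13,
        1.20589608e+00,  1.41689609e+00]), np.float64(9.914326990315083e-25))
(array([-1.72836655e-01,  3.84856583e-01,  1.98807564e+00,  1.67222325e-11,
        7.68660431e-01,  1.41541296e+00]), np.float64(5.2460238589679076e-21))
```

```bash

python3 -m jog '[[0.006,0.018,0,0,0,0,0],[0.006,0.018,0,0,0,0,0],[-0.071,0.052,0,0,0,-0.011,0],[-0.12,0.06,0,0,0,-0.02,0],[-0.22,0.05,0.001,0,0,-0.06,0],[-0.3,0.05,0.002,0,0,-0.1,0],[-0.346,0.05,0.002,0,0,-0.133,0],[-0.346,0.05,0.002,0,0,-0.133,0]]'
python3 -m jog '[[0,0,0,0,0,0,0.75],[0,0,0,0,0,0,0.75]]'
python3 - <<'E'
from h import *
s=arm.sense();print(s['q'].round(3),s['contact_force'].round(2),s['position'],s['eef_rot'])
for n in ("wrist","top","scene"):
    c=arm.camera(n);cv2.imwrite(f"pics/{n}7.png",c["image"][:,:,::-1])
    H=hsv(c).astype(int);h,ss,v=H[...,0],H[...,1],H[...,2]
    for k in comps((h>18)&(h<35)&(ss>120)&(v>110),80)[:6]: print(n,"yel",np.round(k.reshape(-1,2).mean(0)),cv2.contourArea(k),rect(c,k,.032))
E
```

```text
t: 9.5
position: [0.4988, -0.0147, 0.2005]
eef_rot: [-2.164, 1.561, 2.533]
contact_force: [-0.1, 0.5, -1.1]
width: 0.0
t: 9.7
position: [0.4955, -0.0142, 0.1959]
eef_rot: [-2.033, 1.556, 2.663]
contact_force: [0.3, 0.1, -1.0]
width: 0.337
[-0.172  0.201  1.745  0.005  1.21   1.413] [ 0.3   0.11 -1.  ] [ 0.49546544 -0.01419716  0.19588347] [-2.03318467  1.55562256  2.66301019]
wrist yel [319. 233.] 5855.0 (array([486.5, -14.5]), array([100.5,  40.7]), -0.89)
wrist yel [581. 384.] 1001.0 (array([ 338.3, -253.6]), array([52.6, 42.7]), -49.36)
wrist yel [133. 356.] 518.0 (array([378.2, 157.7]), array([43.3, 17.6]), -56.07)
wrist yel [354. 403.] 316.5 (array([325. , -45.9]), array([32. , 18.6]), -35.65)
wrist yel [421. 346.] 110.5 (array([ 384.5, -101.3]), array([23.5,  7.2]), 54.27)
top yel [438. 319.] 938.0 (array([ 320.6, -238.1]), array([100.9,  41.1]), -49.41)
top yel [326. 251.] 451.0 (array([465. , -14.8]), array([57.3, 38.7]), -1.44)
top yel [250. 305.] 439.5 (array([359.6, 141. ]), array([57. , 40.4]), 50.36)
top yel [346. 315.] 80.5 (array([336. , -51.2]), array([47. , 13.5]), -28.32)
scene yel [308. 351.] 1135.0 (array([344.6, 125.8]), array([99.7, 40.2]), 50.39)
scene yel [394. 290.] 1016.0 (array([342.1, -75. ]), array([100.8,  40. ]), -36.23)
scene yel [323. 251.] 919.5 (array([484.8, -13.1]), array([99.8, 40.1]), -0.44)
scene yel [462. 262.] 490.5 (array([ 306.1, -221.3]), array([62.3, 41.2]), -50.05)
```

View pics/wrist7.png

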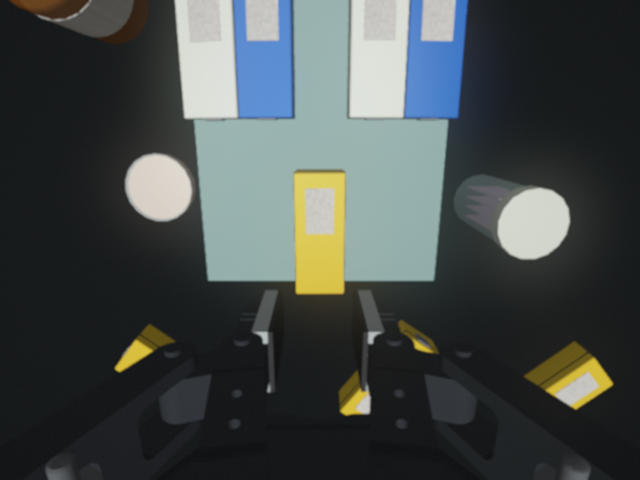

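View pics/top7.png

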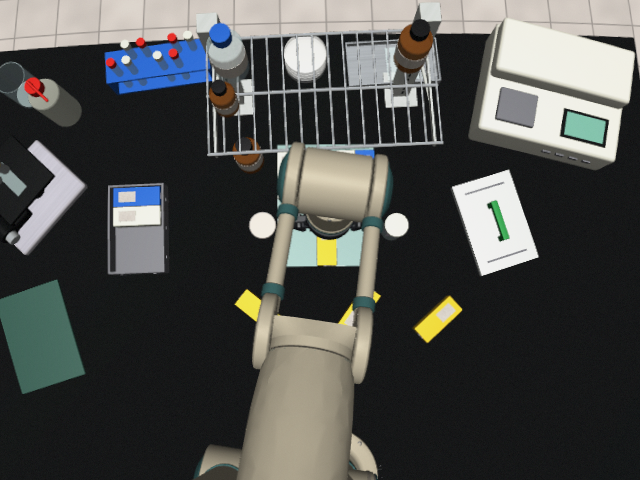

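The box is out, flat and straight at (486,-14), yaw about -0.8°. Row and bystanders look untouched. Descend and grip across the width.

```bash
python3 - <<'E'
from h import *
s=arm.sense()
for z in (60,23): go([486,-14.2,z],toolR(90,-0.9,-1),s)
E
```

```text
row [ 0.2716 -0.0145  0.0018] [-0.0003 -0.0021  0.0046]  |d|mm 136.0  deg 0.9
row [ 0.3456 -0.0135  0.0023] [-0.0003 -0.0021  0.0046]  |d|mm 172.9  deg 0.9
```

```bash
python3 -m jog '[[0.1,-0.014,0.002,0,-0.002,0.004,0.75],[0.2,-0.014,0.002,0,-0.002,0.004,0.75],[0.25,-0.014,0.002,0,-0.002,0.004,0.75],[0.272,-0.014,0.002,0,-0.002,0.004,0.75],[0.272,-0.014,0.002,0,-0.002,0.004,0.75]]'; python3 - <<'E'
from h import *
s=arm.sense(); print(s['position'],s['width'])
go([486,-14.2,23],toolR(90,-0.9,-1),s)
c=arm.camera("wrist");cv2.imwrite(f"pics/wrist8.png",c["image"][:,:,::-1])
E
```

```text
t: 10.35
position: [0.4867, -0.0145, 0.0596]
eef_rot: [-1.625, 1.568, 3.071]
contact_force: [-0.9, 0.1, 0.3]
width: 0.75
[ 0.48666186 -0.01450361  0.05964761] 0.7502412426287349
row [ 0.0733 -0.0011 -0.0006] [-0.0003 -0.0001  0.001 ]  |d|mm 36.7  deg 0.2
```

View pics/wrist8.png

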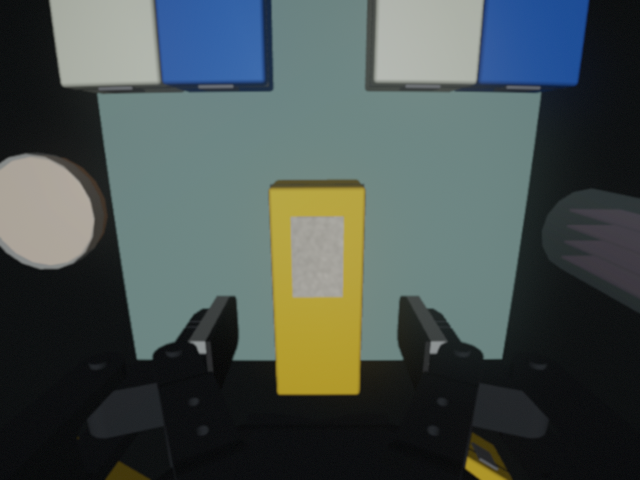

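Box is centred between the pads (318 px). Descend and close.

```bash
python3 -m jog '[[0.035,-0.001,0,0,0,0.001,0.75],[0.065,-0.001,0,0,0,0.001,0.75],[0.073,-0.001,0,0,0,0.001,0.75],[0.073,-0.001,0,0,0,0.001,0.2],[0.073,-0.001,0,0,0,0.001,0.2],[0.073,-0.001,0,0,0,0.001,0.2],[0.073,-0.001,0,0,0,0.001,0.2],[0.073,-0.001,0,0,0,0.001,0.2]]' 45; python3 - <<'E'
from h import *
s=arm.sense(); print(s['position'],s['width']*85,s['contact_force'])
E
```

```text
t: 11.2
position: [0.4888, -0.0149, 0.026]
eef_rot: [1.439, 1.564, -0.148]
contact_force: [-0.4, 0.3, 6.8]
width: 0.459
[ 0.48884489 -0.01489437  0.02599619] 38.990335750779394 [-0.4041712   0.28170878  6.81468498]
```

Gripped: 39 mm opening against the 40 mm box. Lift.

```bash
python3 -m jog '[[-0.02,0,0,0,0,0,0.2],[-0.06,0,0,0,0,0,0.2],[-0.15,0,0,0,0,0,0.2],[-0.25,0,0,0,0,0,0.2],[-0.25,0,0,0,0,0,0.2]]' ; python3 - <<'E'
from h import *
s=arm.sense(); print(s['position'],s['width']*85,s['contact_force'].round(2))
c=arm.camera("wrist");cv2.imwrite(f"pics/wrist9.png",c["image"][:,:,::-1])
for a in (45,90.8): go([482 if a<90 else 480,180 if a<90 else 378,155],toolR(90,a,-1),s)
E
```

```text
t: 11.7
position: [0.4916, -0.0153, 0.1565]
eef_rot: [1.419, 1.552, -0.168]
contact_force: [1.5, 0.1, -0.3]
width: 0.463
[ 0.49155786 -0.01534232  0.15647877] 39.358692025041016 [ 1.5   0.14 -0.3 ]
row [ 0.0014 -0.0256 -0.3903] [-0.2552  0.0032 -0.0051]  |d|mm 195.6  deg 46.0
row [ 1.000e-04 -3.610e-02 -7.862e-01] [-0.5097  0.0053 -0.0038]  |d|mm 393.5  deg 91.7
```

View pics/wrist9.png

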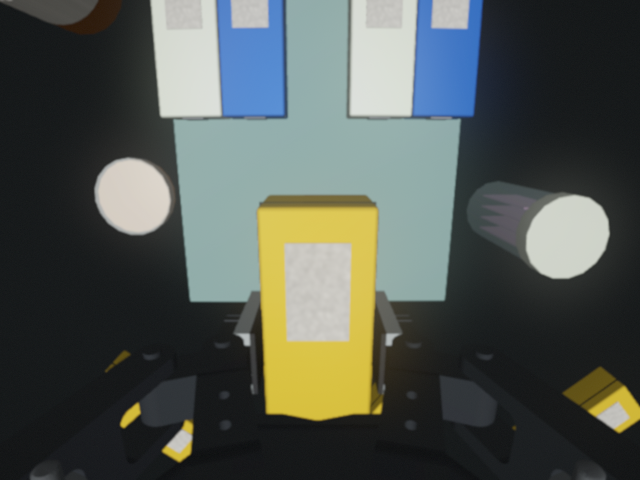

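Box is held square. Carry to the tub.

```bash
python3 -m jog '[[0,-0.026,-0.39,-0.255,0.003,-0.005,0.2],[0,-0.026,-0.39,-0.255,0.003,-0.005,0.2],[0,-0.026,-0.39,-0.255,0.003,-0.005,0.2],[0,-0.026,-0.39,-0.255,0.003,-0.005,0.2],[0,-0.026,-0.39,-0.255,0.003,-0.005,0.2],[0,-0.026,-0.39,-0.255,0.003,-0.005,0.2],[0,-0.026,-0.39,-0.255,0.003,-0.005,0.2]]' ; python3 - <<'E'
from h import *
s=arm.sense(); print(s['position'],s['width']*85,s['q'].round(2))
go([480,378,155],toolR(90,90.8,-1),s)
E
```

```text
t: 12.45
position: [0.4758, 0.1808, 0.1479]
eef_rot: [-2.426, 1.553, 3.072]
contact_force: [-0.1, -0.2, -1.0]
width: 0.457
[0.47578812 0.18082098 0.14790732] 38.80791386310787 [0.22 0.27 1.79 0.01 1.1  1.01]
row [-0.0139  0.2847 -0.273 ] [-0.2544 -0.0054  0.0018]  |d|mm 197.4  deg 45.8
```

```bash
python3 -m jog '[[-0.014,0.285,-0.273,-0.254,-0.005,0.002,0.2],[-0.014,0.285,-0.273,-0.254,-0.005,0.002,0.2],[-0.014,0.285,-0.273,-0.254,-0.005,0.002,0.2],[-0.014,0.285,-0.273,-0.254,-0.005,0.002,0.2],[-0.014,0.285,-0.273,-0.254,-0.005,0.002,0.2],[-0.014,0.285,-0.273,-0.254,-0.005,0.002,0.2],[-0.014,0.285,-0.273,-0.254,-0.005,0.002,0.2],[-0.014,0.285,-0.273,-0.254,-0.005,0.002,0.2]]' ; python3 - <<'E'
from h import *
c=arm.camera("wrist");cv2.imwrite(f"pics/wrist10.png",c["image"][:,:,::-1])
c2=arm.camera("scene");cv2.imwrite(f"pics/scene10.png",c2["image"][:,:,::-1])
s=arm.sense(); print(s['position'],s['eef_rot'],s['width']*85,s['q'].round(2))
X=Rcur(s); print("tool x",X[:,0].round(3),"y",X[:,1].round(3))
for z in (155,60,30,24): go([480,378,z],toolR(90,90.8,-1),s)
E
```

```text
t: 13.25
position: [0.4815, 0.3771, 0.156]
eef_rot: [0.741, 1.569, 0.75]
contact_force: [-0.3, 0.1, -1.3]
width: 0.459
[0.48180584 0.3771074  0.15648835] [0.67006138 1.56819522 0.67952354] 38.66318536229339 [0.55 0.39 1.57 0.   1.18 0.54]
tool x [ 0.002  0.002 -1.   ] y [-0.009  1.     0.002]
row [ 0.003   0.0018 -0.0036] [-0.0014  0.0007 -0.0005]  |d|mm 2.5  deg 0.3
row [ 0.193   0.0015 -0.004 ] [-0.0014  0.0007 -0.0005]  |d|mm 96.5  deg 0.3
row [ 0.253   0.0014 -0.0041] [-0.0014  0.0007 -0.0005]  |d|mm 126.5  deg 0.3
row [ 0.265   0.0014 -0.0041] [-0.0014  0.0007 -0.0005]  |d|mm 132.5  deg 0.3
```

View pics/wrist10.png

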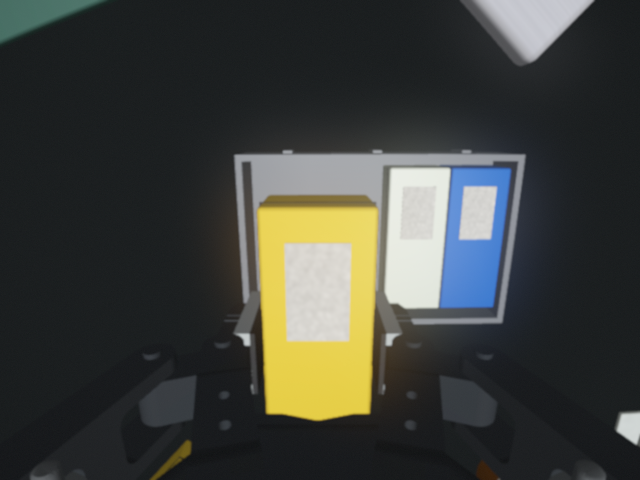

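View pics/scene10.png

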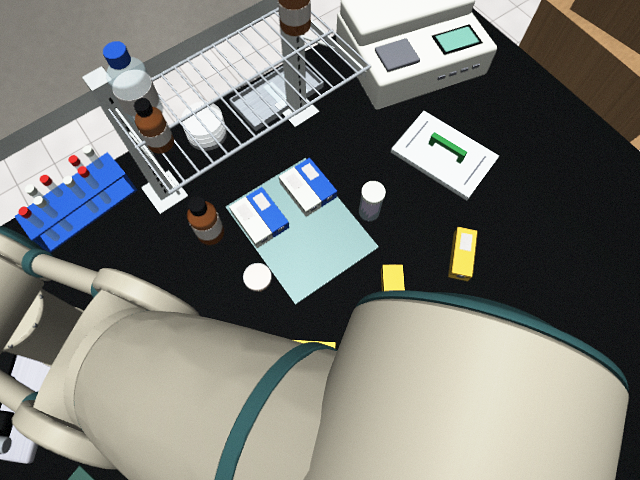

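```bash
python3 - <<'E'
from h import *
c=arm.camera("wrist"); s=arm.sense(); print(s['position'])
print("box top edges",plane(c,[[318,207],[318,415]],s['position'][2]+.006).round(4))
a=plane(c,[[236,154],[525,154],[500,323]],.04).round(4); print("rim",a)
E
```

```text
[0.48188746 0.37717473 0.1566625 ]
box top edges [[0.4819 0.4245 0.1627]
 [0.4827 0.3443 0.1627]]
rim [[0.4307 0.4355 0.04  ]
 [0.6138 0.4379 0.04  ]
 [0.6143 0.3192 0.04  ]]
```

```bash
python3 -m jog '[[0.08,0.002,-0.003,-0.001,0.001,0,0.2],[0.16,0.003,-0.003,-0.001,0.001,0,0.2],[0.2,0.004,-0.003,-0.001,0.001,0,0.2],[0.23,0.004,-0.003,-0.001,0.001,0,0.2],[0.243,0.004,-0.003,-0.001,0.001,0,0.2],[0.247,0.004,-0.003,-0.001,0.001,0,0.2],[0.247,0.004,-0.003,-0.001,0.001,0,0.2]]' ; python3 - <<'E'
from h import *
s=arm.sense(); print(s['position'],s['contact_force'].round(2))
cv2.imwrite(f"pics/wrist11.png",arm.camera("wrist")["image"][:,:,::-1])
E
```

```text
t: 14.1
position: [0.4811, 0.3801, 0.0339]
eef_rot: [1.389, 1.568, 1.403]
contact_force: [0.2, -0.2, -1.1]
width: 0.458
[0.48111617 0.38012016 0.03385287] [ 0.19 -0.17 -1.14]
```

View pics/wrist11.png

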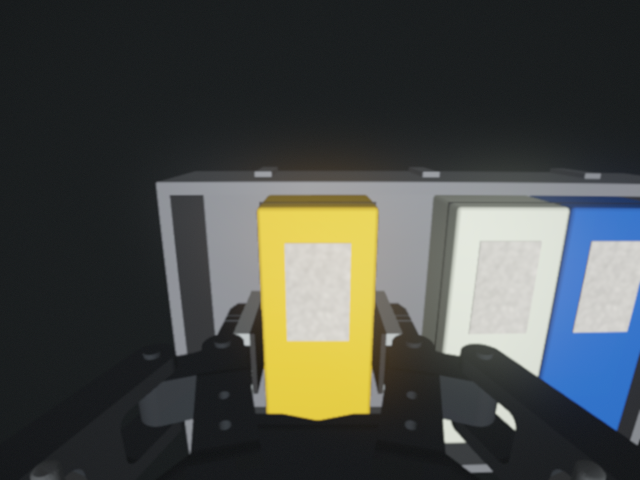

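The box is inside the tub, clear of the walls and the white box. Lower slowly to touch.

```bash
python3 -m jog '[[0.004,-0.001,0,0,0,0,0.2],[0.008,-0.001,0,0,0,0,0.2],[0.008,-0.001,0,0,0,0,0.2]]'; python3 -m jog '[[0.002,0,0,0,0,0,0.2],[0.004,0,0,0,0,0,0.2],[0.004,0,0,0,0,0,0.2]]'
```

```text
t: 14.45
position: [0.4806, 0.3795, 0.0295]
eef_rot: [1.653, 1.569, 1.667]
contact_force: [0.2, -0.3, -1.4]
width: 0.459
t: 14.75
position: [0.4808, 0.3796, 0.0281]
eef_rot: [1.531, 1.569, 1.546]
contact_force: [-0.7, -1.0, 3.5]
width: 0.459
```

Floor contact at the expected height (28 mm, 3.5 N). Release partly, then rise.

```bash
python3 -m jog '[[0.001,0,0,0,0,0,0.5],[0.001,0,0,0,0,0,0.55],[0.001,0,0,0,0,0,0.6],[0.001,0,0,0,0,0,0.6]]'; python3 -m jog '[[-0.02,0,0,0,0,0,0.6],[-0.08,0,0,0,0,0,0.6],[-0.16,0,0,0,0,0,0.6],[-0.26,0,0,0,0,0,0.6],[-0.36,0,0,0,0,0,0.6]]'; python3 - <<'E'
from h import *
for n in("wrist",):
    c=arm.camera(n);cv2.imwrite(f"pics/{n}12.png",c["image"][:,:,::-1])
    H=hsv(c).astype(int);h,ss,v=H[...,0],H[...,1],H[...,2]
    for k in comps((h>18)&(h<35)&(ss>120)&(v>110),300)[:3]: print(n,"yel",rect(c,k,.034))
s=arm.sense();print(s['position'],s['q'].round(2))
L=[518.3,-372,200]
go([490,0,230],toolR(90,50,-1),s)
E
```

```text
t: 15.15
position: [0.4807, 0.3796, 0.0267]
eef_rot: [1.781, 1.569, 1.796]
contact_force: [-0.4, -0.5, -0.5]
width: 0.602
t: 15.65
position: [0.4803, 0.379, 0.2091]
eef_rot: [1.844, 1.569, 1.859]
contact_force: [1.1, 0.1, -0.6]
width: 0.595
wrist yel (array([481.4, 377.7]), array([99.8, 40.1]), -89.14)
wrist yel (array([330.5, 127.7]), array([72.4, 18.8]), 50.32)
[0.48438389 0.38157964 0.21896342] [0.55 0.35 1.48 0.   1.3  0.54]
row [-3.03e-02 -7.63e-01  2.00e-04] [ 0.227   0.0031 -0.0049]  |d|mm 381.8  deg 40.9
```

View pics/wrist12.png

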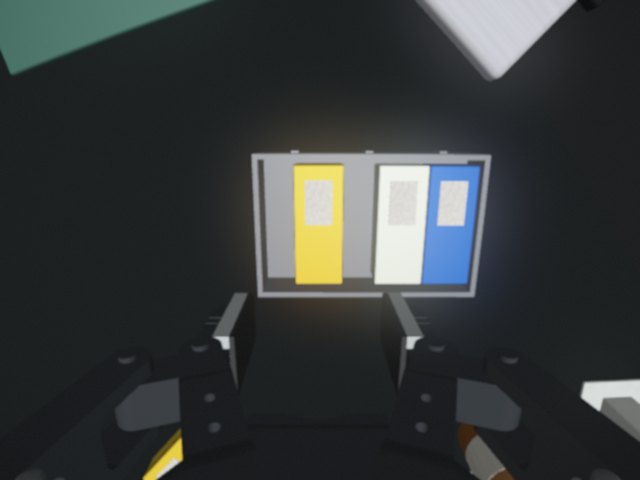

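The yellow box lies flat in the tub; its outline measures 99.8×40.1 mm at its top height. Now to the lid, passing high over everything, with a refined tub-rim estimate on the way.

```bash
python3 - <<'E'
from h import *
c=arm.camera("wrist")
im=cv2.resize(c["image"][140:310,240:500],None,fx=3,fy=3,interpolation=cv2.INTER_CUBIC);cv2.imwrite("pics/rim.png",im[:,:,::-1])
H=hsv(c).astype(int);v=H[...,2];s=H[...,1]
m=((v>70)); m[:150]=0;m[300:]=0;m[:,:248]=0;m[:,495:]=0
for k in comps(m,5000): print(rect(c,k,.04), cv2.boundingRect(k))
E
python3 -m jog '[[-0.03,-0.381,0,0.113,0.001,-0.002,0.6],[-0.03,-0.381,0,0.113,0.001,-0.002,0.6],[-0.03,-0.381,0,0.113,0.001,-0.002,0.6],[-0.03,-0.381,0,0.113,0.001,-0.002,0.6],[-0.03,-0.763,0,0.227,0.003,-0.005,0.6],[-0.03,-0.763,0,0.227,0.003,-0.005,0.6],[-0.03,-0.763,0,0.227,0.003,-0.005,0.6],[-0.03,-0.763,0,0.227,0.003,-0.005,0.6]]'; python3 - <<'E'
from h import *
s=arm.sense()
go([500,-372,200],toolR(90,15.8,-1),s)
E
```

```text
(array([524.7, 378.3]), array([191.4, 124.6]), 0.32) (248, 154, 229, 146)
t: 16.55
position: [0.486, -0.0047, 0.2215]
eef_rot: [-1.796, 1.554, -2.497]
contact_force: [0.6, 0.3, -0.4]
width: 0.6
row [ 0.05   -0.5429  0.495 ] [0.1894 0.0004 0.0054]  |d|mm 368.2  deg 34.1
```

View pics/rim.png

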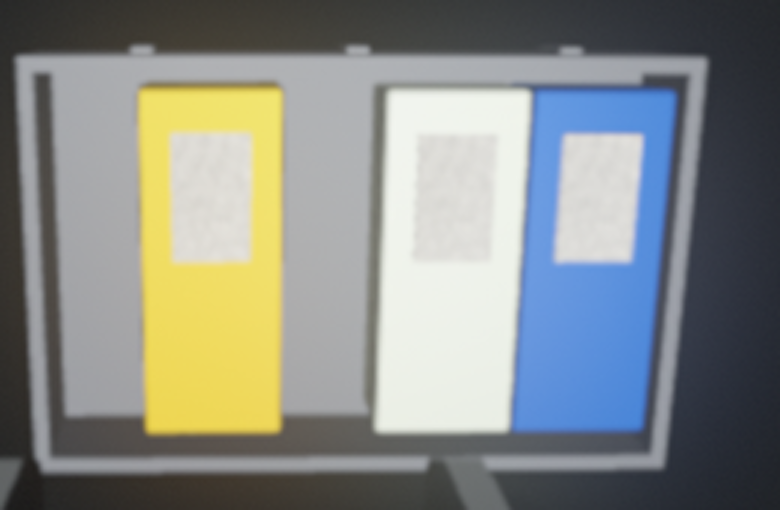

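```bash
python3 -m jog '[[0.05,-0.543,0.495,0.189,0,0.005,0.6],[0.05,-0.543,0.495,0.189,0,0.005,0.6],[0.05,-0.543,0.495,0.189,0,0.005,0.6],[0.05,-0.543,0.495,0.189,0,0.005,0.6],[0.05,-0.543,0.495,0.189,0,0.005,0.6],[0.05,-0.543,0.495,0.189,0,0.005,0.6],[0.05,-0.543,0.495,0.189,0,0.005,0.6],[0.05,-0.543,0.495,0.189,0,0.005,0.6]]'
python3 - <<'E'
from h import *
s=arm.sense();print(s['position'])
for n in ("wrist","scene","top"):
    c=arm.camera(n);cv2.imwrite(f"pics/{n}13.png",c["image"][:,:,::-1])
    H=hsv(c).astype(int);h,ss,v=H[...,0],H[...,1],H[...,2]
    for k in comps((h>45)&(h<85)&(ss>120)&(v>50),60)[:2]: print(n,"handle",rect(c,k,.047))
    for k in comps((ss<60)&(v>130),3000)[:2]: print(n,"white",rect(c,k,.015))
    if n=="scene":
        cv2.imwrite("pics/tubs.png",cv2.resize(c["image"][285:425,75:205],None,fx=4,fy=4,interpolation=cv2.INTER_CUBIC)[:,:,::-1])
    if n=="top":
        cv2.imwrite("pics/tubt.png",cv2.resize(c["image"][170:290,95:185],None,fx=5,fy=5,interpolation=cv2.INTER_CUBIC)[:,:,::-1])
E
```

```text
t: 17.35
position: [0.5006, -0.3746, 0.1988]
eef_rot: [-0.555, 1.567, -1.851]
contact_force: [0.3, 0.4, 0.2]
width: 0.599
[ 0.50063199 -0.37455445  0.1988084 ]
wrist white (array([ 518.7, -372.7]), array([196.8, 131.6]), 15.73)
wrist white (array([ 706.6, -537. ]), array([130. ,  42.1]), 75.7)
scene handle (array([ 529. , -364.5]), array([54.5, 31.3]), 31.63)
scene white (array([966.9, -39.6]), array([1199.8,  628.9]), 52.69)
scene white (array([ 268., -199.]), array([733.9, 165. ]), -69.02)
top handle (array([ 518.6, -370.3]), array([81.4, 16.2]), 15.55)
top white (array([745.6, -12.7]), array([1499.1,  619.7]), 88.8)
top white (array([167.3, -80.1]), array([260.4, 255.5]), 46.52)
```

View pics/wrist13.png

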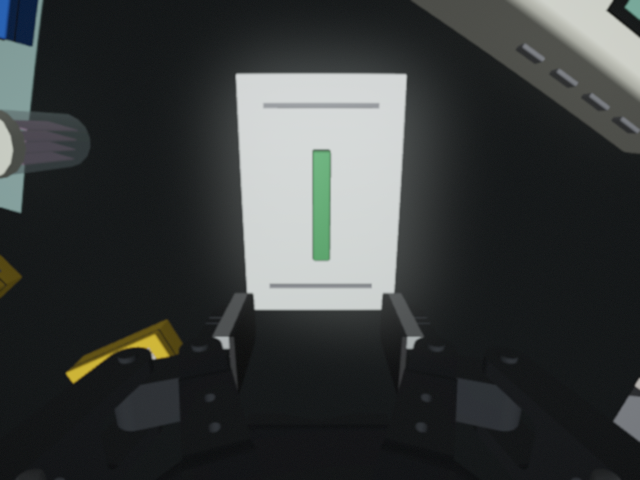

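View pics/tubs.png

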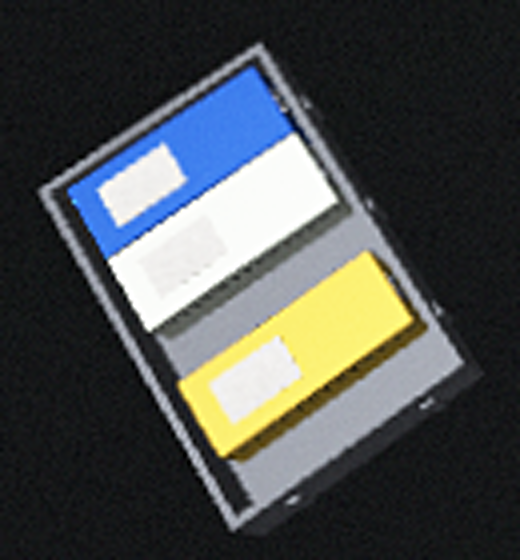

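View pics/tubt.png

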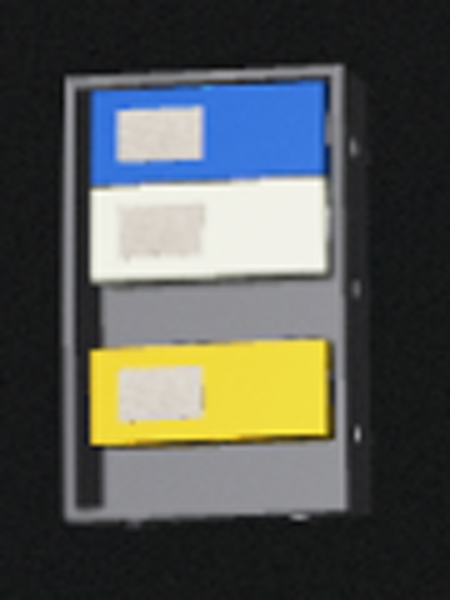

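```bash
python3 - <<'E'
from h import *
for n,P,o,f in (("scene",[[262,42],[40,190],[233,530],[466,372]],(75,285),4),("top",[[65,77],[345,65],[349,515],[65,522]],(95,170),5)):
    c=arm.camera(n); px=(np.array(P,float)+.5)/f-.5+o
    X=plane(c,px,.04)*1000; print(n,X[:,:2].round(1).tolist(),X.mean(0).round(1),[round(float(np.linalg.norm(X[i]-X[i-1])),1) for i in range(4)])
s=arm.sense()
for z in (90,38): go([518.7,-372.5,z],toolR(90,15.7,-1),s)
E
```

```text
scene [[613.4, 319.5], [611.9, 437.5], [428.0, 435.2], [426.2, 318.7]] [519.8 377.7  40. ] [187.2, 118.1, 183.9, 116.5]
top [[613.2, 437.3], [614.3, 318.1], [428.4, 315.9], [427.9, 434.8]] [521.  376.5  40. ] [185.3, 119.2, 186.0, 119.0]
row [0.2186 0.0321 0.0189] [ 0.0017 -0.0004  0.0005]  |d|mm 110.9  deg 0.3
row [0.3226 0.0323 0.0191] [ 0.0017 -0.0004  0.0005]  |d|mm 162.4  deg 0.3
```

Lid pose confirmed at (518.7,-372.6), yaw 15.7°. Go down and grip the handle bar.

```bash
python3 -m jog '[[0.1,0.032,0.019,0.002,0,0,0.6],[0.2,0.032,0.019,0.002,0,0,0.6],[0.219,0.032,0.019,0.002,0,0,0.6],[0.219,0.032,0.019,0.002,0,0,0.6]]'
python3 - <<'E'
from h import *
s=arm.sense();print(s['position'])
c=arm.camera("wrist");cv2.imwrite(f"pics/wrist14.png",c["image"][:,:,::-1])
go([518.7,-372.5,40],toolR(90,15.7,-1),s)
E
```

```text
t: 18.0
position: [0.5177, -0.3717, 0.0881]
eef_rot: [-2.354, 1.565, 2.632]
contact_force: [0.2, -0.6, 1.1]
width: 0.6
[ 0.51772969 -0.37165786  0.08810017]
row [0.0962 0.0018 0.0026] [ 0.     -0.0014  0.0014]  |d|mm 48.1  deg 0.4
```

View pics/wrist14.png

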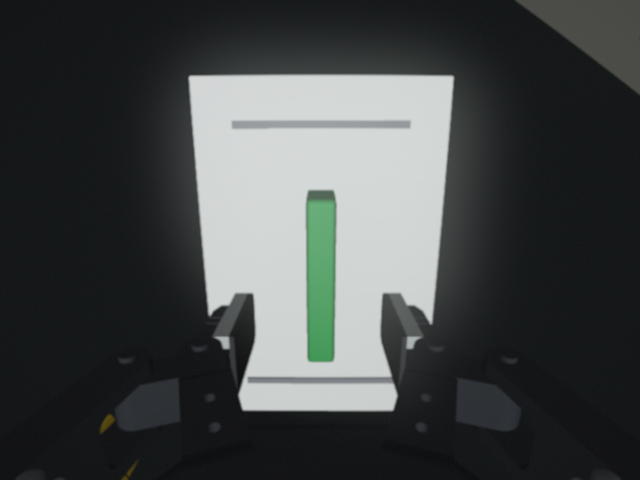

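```bash
python3 -m jog '[[0.06,0.002,0.002,0,-0.001,0.001,0.6],[0.09,0.002,0.002,0,-0.001,0.001,0.6],[0.096,0.002,0.002,0,-0.001,0.001,0.6],[0.096,0.002,0.002,0,-0.001,0.001,0.05],[0.096,0.002,0.002,0,-0.001,0.001,0.05],[0.096,0.002,0.002,0,-0.001,0.001,0.05],[0.096,0.002,0.002,0,-0.001,0.001,0.05],[0.096,0.002,0.002,0,-0.001,0.001,0.05]]' 60
python3 -m jog '[[-0.02,0,0,0,0,0,0.05],[-0.04,0,0,0,0,0,0.05],[-0.12,0,0,0,0,0,0.05],[-0.22,0,0,0,0,0,0.05],[-0.3,0,0,0,0,0,0.05]]'
python3 - <<'E'
from h import *
s=arm.sense();print(s['position'],s['width']*85,s['contact_force'].round(2))
c=arm.camera("wrist");cv2.imwrite(f"pics/wrist15.png",c["image"][:,:,::-1])
print("bar ends",plane(c,[[320,192]],s['position'][2]+.007))
go([490,0,215],toolR(90,8,-1),s)
E
```

```text
t: 18.85
position: [0.5211, -0.3759, 0.0441]
eef_rot: [0.527, 1.563, -0.771]
contact_force: [-1.1, 0.6, 6.9]
width: 0.152
t: 19.35
position: [0.5199, -0.375, 0.195]
eef_rot: [0.469, 1.564, -0.829]
contact_force: [1.4, -0.4, -2.4]
width: 0.149
[ 0.51994999 -0.37503957  0.19504813] 12.632098330806125 [ 1.39 -0.36 -2.37]
bar ends [[ 0.57109571 -0.36178787  0.20204813]]
row [-0.0438  0.1442 -0.7383] [ 0.0422  0.0018 -0.0011]  |d|mm 376.8  deg 7.6
```

View pics/wrist15.png

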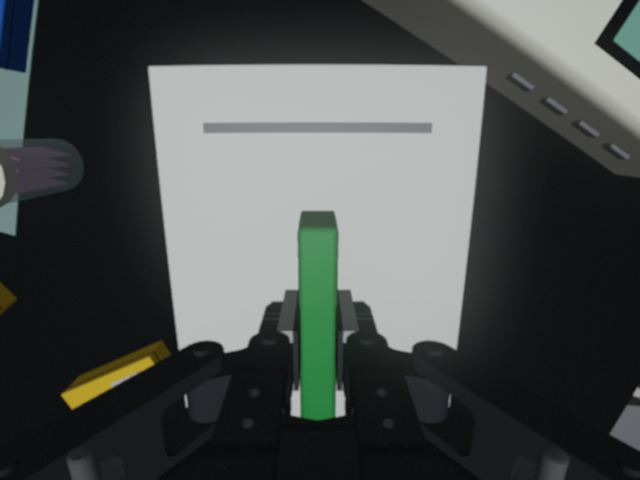

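```bash
python3 - <<'E'
from h import *
s=arm.sense();c=arm.camera("wrist");C=Rcur(s);p=s['position'];print(p)
X=plane(c,[[149,66],[487,66]],p[2]-.029)
print(((X-p)@C*1000).round(1), "width",np.linalg.norm(X[0]-X[1]))
X=plane(c,[[301,229],[336,229]],p[2]+.003); print(((X-p)@C*1000).round(1))
d=X=plane(c,[[149,66],[487,66]],p[2]-.029); e=d[1]-d[0]; print("edge heading",np.degrees(np.arctan2(e[1],e[0])), "tool y heading",np.degrees(np.arctan2(C[1,1],C[0,1])), "tool x",C[:,0].round(4))
E
```

```text
[ 0.52268528 -0.37742117  0.2026919 ]
[[ 28.9  96.3 -64.2]
 [ 31.1  96.7  65.9]] width 0.13011445238811678
[[-2.7 39.8 -5.3]
 [-2.5 39.8  6.4]]
edge heading -74.23777430609208 tool y heading 15.614459470373495 tool x [ 0.014  -0.0136 -0.9998]
```

The lid is held square. Its centre is 2 mm behind the TCP along the bar, and the headings agree to 0.15°. Carry it across.

```bash
python3 - <<'E'
from h import *
s=arm.sense()
go([465,0,215],toolR(90,8,-1),s)
E
```

```text
row [-0.0416  0.0924 -0.7574] [ 0.0423  0.005  -0.0034]  |d|mm 382.1  deg 7.7
```

```bash
python3 -m jog '[[-0.042,0.092,-0.757,0.042,0.005,-0.003,0.05],[-0.042,0.092,-0.757,0.042,0.005,-0.003,0.05],[-0.042,0.092,-0.757,0.042,0.005,-0.003,0.05],[-0.042,0.092,-0.757,0.042,0.005,-0.003,0.05],[-0.042,0.092,-0.757,0.042,0.005,-0.003,0.05],[-0.042,0.092,-0.757,0.042,0.005,-0.003,0.05],[-0.042,0.092,-0.757,0.042,0.005,-0.003,0.05],[-0.042,0.092,-0.757,0.042,0.005,-0.003,0.05]]'; python3 - <<'E'
from h import *
s=arm.sense();print(s['q'].round(2),s['width']*85)
go([523,377.5,200],toolR(90,0.7,-1),s)
E
```

```text
t: 20.25
position: [0.4603, 0.0053, 0.2115]
eef_rot: [-2.535, 1.555, 2.319]
contact_force: [1.1, -0.4, -0.7]
width: 0.147
[-0.15  0.13  1.79  0.01  1.23  1.28] 12.535242784799394
row [ 0.0303  0.2297 -0.7188] [ 0.0413 -0.0039  0.0031]  |d|mm 377.6  deg 7.5
```

```bash
python3 -m jog '[[0.03,0.23,-0.719,0.041,-0.004,0.003,0.05],[0.03,0.23,-0.719,0.041,-0.004,0.003,0.05],[0.03,0.23,-0.719,0.041,-0.004,0.003,0.05],[0.03,0.23,-0.719,0.041,-0.004,0.003,0.05],[0.03,0.23,-0.719,0.041,-0.004,0.003,0.05],[0.03,0.23,-0.719,0.041,-0.004,0.003,0.05],[0.03,0.23,-0.719,0.041,-0.004,0.003,0.05],[0.03,0.23,-0.719,0.041,-0.004,0.003,0.05]]'; python3 -m jog '[[0,0,0,0,0,0,0.05]]'; python3 - <<'E'
from h import *
c=arm.camera("wrist");s=arm.sense();C=Rcur(s);print(s['position'],s['q'].round(2),C[:,0].round(4))
cv2.imwrite(f"pics/wrist16.png",c["image"][:,:,::-1])
for z in(200,120,90): go([523,377.5,z],toolR(90,0.7,-1),s)
E
```

```text
t: 21.05
position: [0.5252, 0.3778, 0.1989]
eef_rot: [0.178, 1.57, -1.379]
contact_force: [0.9, -0.4, -1.7]
width: 0.147
t: 21.15
position: [0.5255, 0.379, 0.1984]
eef_rot: [2.734, 1.57, 1.179]
contact_force: [-0.8, -0.2, -1.5]
width: 0.152
[0.52497676 0.37622577 0.19849799] [ 0.52  0.41  1.42 -0.    1.31  2.07] [-8.0e-04 -2.3e-03 -1.0e+00]
row [-0.003  -0.0039 -0.0026] [0.0008 0.0007 0.0003]  |d|mm 2.8  deg 0.2
row [ 0.157  -0.0038 -0.003 ] [0.0008 0.0007 0.0003]  |d|mm 78.5  deg 0.2
row [ 0.217  -0.0037 -0.0031] [0.0008 0.0007 0.0003]  |d|mm 108.5  deg 0.2
```

View pics/wrist16.png

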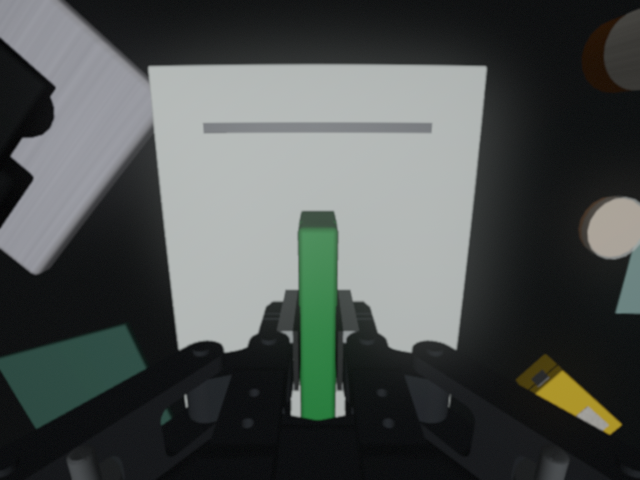

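```bash
python3 -m jog '[[0.08,-0.004,-0.002,0.001,0.001,0,0.05],[0.14,-0.004,-0.003,0.001,0.001,0,0.05],[0.19,-0.004,-0.003,0.001,0.001,0,0.05],[0.207,-0.004,-0.003,0.001,0.001,0,0.05],[0.207,-0.004,-0.003,0.001,0.001,0,0.05],[0.207,-0.004,-0.003,0.001,0.001,0,0.05]]'; python3 - <<'E'
from h import *
s=arm.sense();C=Rcur(s);print(s['position'],C[:,0].round(4),C[:,1].round(4))
for n in("top","scene"):
    c=arm.camera(n)
    k=c["image"][150:300,60:240] if n=="top" else c["image"][250:440,40:260]
    cv2.imwrite(f"pics/{n}17.png",cv2.resize(k,None,fx=3,fy=3,interpolation=cv2.INTER_CUBIC)[:,:,::-1])
go([523.2,377.5,80],toolR(90,0.7,-1),s)
E
```

```text
t: 21.8
position: [0.5244, 0.3756, 0.0974]
eef_rot: [2.381, 1.567, 0.818]
contact_force: [0.8, 0.4, -1.0]
width: 0.144
[0.52439473 0.37556629 0.09743784] [ 0.0023  0.0024 -1.    ] [1.     0.0078 0.0023]
row [ 0.0349 -0.0024 -0.0038] [-0.0014 -0.0008 -0.0007]  |d|mm 17.6  deg 0.3
```

View pics/top17.png

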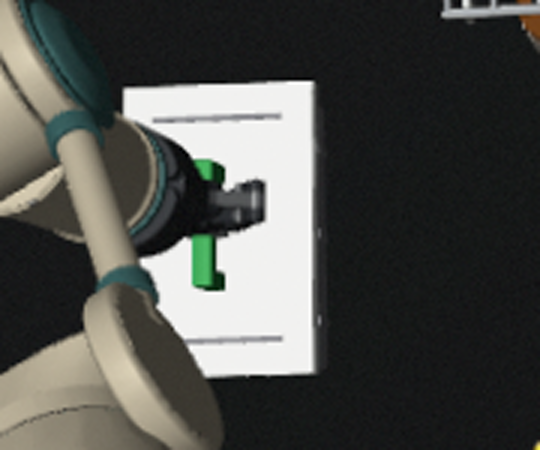

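View pics/scene17.png

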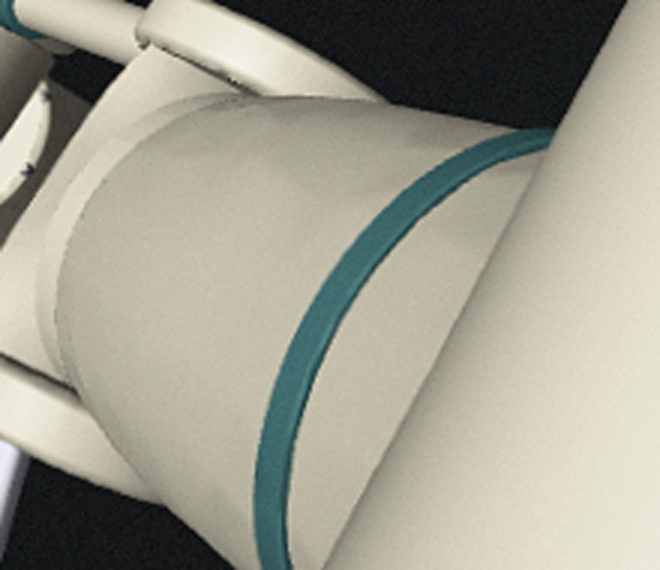

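```bash
for i in 1 2 3; do python3 -m jog '[[0,0,0,0,0,0,0.05]]' | sed -n 2,3p; done; python3 - <<'E'
from h import *
c=arm.camera("top");px=(np.array([[314,82],[317,373],[123,88]],float)+.5)/3-.5+[60,150]
X=plane(c,px,.068)*1000;print(X.round(1), "len",np.linalg.norm(X[0]-X[1]))
y=np.radians(.7);m=(X[0]+X[1])/2; print("centre",m[:2]+65.5*np.array([-np.sin(y),np.cos(y)]))
E
```

```text
position: [0.5243, 0.3761, 0.0977]
eef_rot: [2.353, 1.567, 0.791]
position: [0.524, 0.3761, 0.0972]
eef_rot: [2.442, 1.568, 0.88]
position: [0.5237, 0.376, 0.0967]
eef_rot: [2.565, 1.568, 1.003]
[[619.9 309.3  68. ]
 [424.1 306.6  68. ]
 [620.3 442.   68. ]] len 195.82327326331287
centre [521.20700016 373.44015176]
```

Lid is 1–2 mm low in y relative to the tub. I'll correct at height, settle, then lower.

```bash
python3 -c "
from h import *
go([523,377.6,90],toolR(90,0.7,-1))"
```

```text
row [ 0.0131 -0.0012 -0.0033] [-0.0011 -0.0006 -0.0003]  |d|mm 6.8  deg 0.2
```

```bash
python3 -m jog '[[0.013,-0.001,-0.003,-0.001,-0.001,0,0.05],[0.013,-0.001,-0.003,-0.001,-0.001,0,0.05],[0.013,-0.001,-0.003,-0.001,-0.001,0,0.05],[0.013,-0.001,-0.003,-0.001,-0.001,0,0.05],[0.013,-0.001,-0.003,-0.001,-0.001,0,0.05],[0.013,-0.001,-0.003,-0.001,-0.001,0,0.05]]'; python3 - <<'E'
from h import *
s=arm.sense();C=Rcur(s);print(s['position'],C[:,0].round(4),C[:,1].round(4))
go([523,377.6,78],toolR(90,0.7,-1))
c=arm.camera("top");cv2.imwrite("pics/top18.png",cv2.resize(c["image"][150:300,60:240],None,fx=4,fy=4,interpolation=cv2.INTER_CUBIC)[:,:,::-1])
E
```

```text
t: 22.85
position: [0.5231, 0.3773, 0.0898]
eef_rot: [0.444, 1.569, -1.115]
contact_force: [-0.0, -0.1, -1.3]
width: 0.148
[0.52309572 0.37734372 0.08975511] [ 7.0e-04 -1.4e-03 -1.0e+00] [9.999e-01 1.160e-02 7.000e-04]
row [ 0.0235 -0.0002 -0.0005] [-0.0002  0.0005 -0.0002]  |d|mm 11.8  deg 0.1
```

View pics/top18.png

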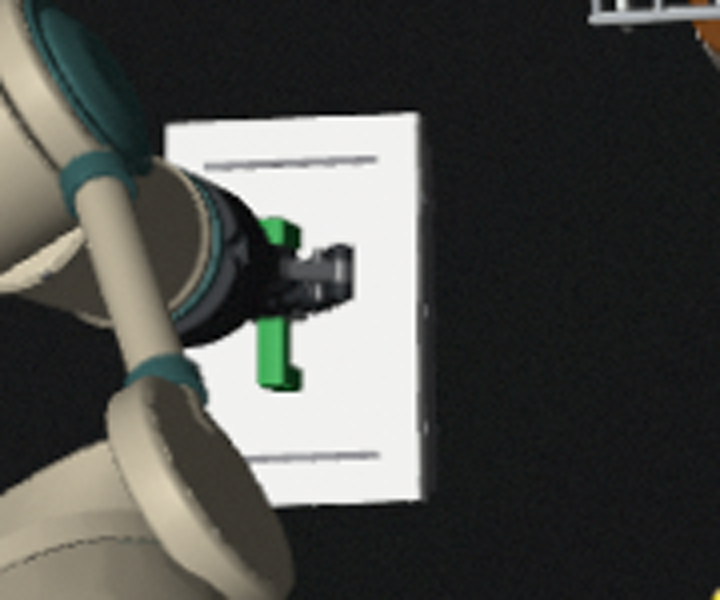

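The lid is level and sits over the tub. Lower slowly and watch the force.

```bash
python3 -m jog '[[0.008,0,-0.001,0,0,0,0.05],[0.016,0,-0.001,0,0,0,0.05],[0.023,0,-0.001,0,0,0,0.05],[0.023,0,-0.001,0,0,0,0.05],[0.023,0,-0.001,0,0,0,0.05]]'; python3 -m jog '[[0.005,0,0,0,0,0,0.05],[0.008,0,0,0,0,0,0.05],[0.008,0,0,0,0,0,0.05]]'
```

```text
t: 23.4
position: [0.5229, 0.3777, 0.0779]
eef_rot: [0.041, 1.569, -1.519]
contact_force: [0.1, 0.5, -1.8]
width: 0.149
t: 23.7
position: [0.5229, 0.3777, 0.0739]
eef_rot: [0.046, 1.569, -1.513]
contact_force: [-0.4, 0.2, -1.6]
width: 0.15
```

The skirt has passed the rim freely. A few more mm to seat it.

```bash
python3 -m jog '[[0.002,0,0,0,0,0,0.05],[0.004,0,0,0,0,0,0.05],[0.004,0,0,0,0,0,0.05]]'; python3 -m jog '[[0.002,0,0,0,0,0,0.05],[0.003,0,0,0,0,0,0.05],[0.003,0,0,0,0,0,0.05]]'
```

```text
t: 24.0
position: [0.5231, 0.3778, 0.0722]
eef_rot: [0.477, 1.569, -1.082]
contact_force: [0.3, 0.3, -1.1]
width: 0.148
t: 24.3
position: [0.5231, 0.3779, 0.0721]
eef_rot: [0.89, 1.569, -0.669]
contact_force: [-2.1, -1.9, 6.3]
width: 0.149
```

Seated: 6 N at z = 72.1, exactly where the seated height should be. Release gently and rise.

```bash
python3 -m jog '[[-0.001,0,0,0,0,0,0.2],[-0.001,0,0,0,0,0,0.3],[-0.001,0,0,0,0,0,0.45],[-0.001,0,0,0,0,0,0.45]]'; python3 -m jog '[[-0.02,0,0,0,0,0,0.45],[-0.08,0,0,0,0,0,0.45],[-0.18,0,0,0,0,0,0.45],[-0.28,0,0,0,0,0,0.45],[-0.36,0,0,0,0,0,0.45],[-0.36,0,0,0,0,0,0.45]]'; python3 - <<'E'
from h import *
for n in("wrist","top"):
    c=arm.camera(n);cv2.imwrite(f"pics/{n}19.png",c["image"][:,:,::-1])
    H=hsv(c).astype(int);h,ss,v=H[...,0],H[...,1],H[...,2]
    for k in comps((h>45)&(h<85)&(ss>120)&(v>50),60)[:2]: print(n,"handle",rect(c,k,.075))
    for k in comps((ss<60)&(v>130),3000)[:3]: print(n,"white",rect(c,k,.043))
s=arm.sense();print(s['position'],s['q'].round(2))
go([400,200,300],toolR(90,0.7,-1),s)
E
```

```text
t: 24.7
position: [0.523, 0.3778, 0.071]
eef_rot: [0.208, 1.569, -1.351]
contact_force: [-0.3, -0.6, 0.7]
width: 0.457
t: 25.3
position: [0.5259, 0.3798, 0.2596]
eef_rot: [1.973, 1.556, 0.414]
contact_force: [1.5, -0.0, 0.7]
width: 0.449
wrist white (array([521.7, 378. ]), array([196.2, 131.9]), 0.64)
wrist white (array([600. , 604.1]), array([186., 148.]), -42.45)
wrist white (array([539.6, 121.1]), array([195.9,  89. ]), 13.17)
top handle (array([520.1, 375.7]), array([83.4, 16.2]), 1.96)
top white (array([736.7, -12.2]), array([1464. ,  605.2]), 88.8)
top white (array([236.2, 540.3]), array([419.8, 231.4]), 21.51)
top white (array([521. , 376.9]), array([198. , 131.6]), 0.81)
[0.52328257 0.37827909 0.25309638] [ 0.52  0.38  1.34 -0.    1.42  2.08]
row [-0.0947 -0.2504  0.3537] [-0.0002 -0.     -0.0011]  |d|mm 221.8  deg 0.2
```

View pics/wrist19.png

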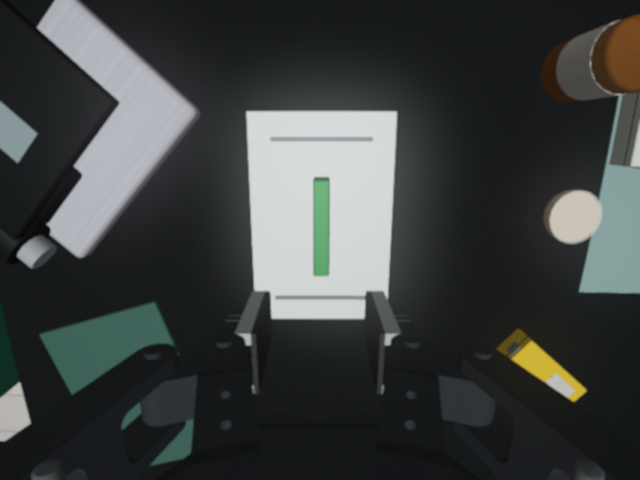

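Both views put the lid at (521–522, 377–378), square, and its size is right for the seated plate height. I'll move the arm aside for a last look.

```bash
python3 -m jog '[[-0.094,-0.1,0.1,0,0,0,0.45],[-0.094,-0.25,0.35,0,0,0,0.45],[-0.094,-0.25,0.5,0,0,0,0.45],[-0.094,-0.25,0.65,0,0,0,0.45],[-0.094,-0.25,0.65,0,0,0,0.45],[-0.094,-0.25,0.65,0,0,0,0.45],[-0.094,-0.25,0.65,0,0,0,0.45],[-0.094,-0.25,0.65,0,0,0,0.45]]'; python3 - <<'E'
from h import *
for n in("scene","top"):
    c=arm.camera(n);cv2.imwrite(f"pics/{n}20.png",c["image"][:,:,::-1])
    H=hsv(c).astype(int);h,ss,v=H[...,0],H[...,1],H[...,2]
    for k in comps((h>50)&(h<80)&(ss>150)&(v>60),60)[:2]: print(n,"handle",np.round(k.reshape(-1,2).mean(0)),rect(c,k,.075))
    for k in comps((ss<30)&(v>190),3000)[:4]: print(n,"white",np.round(k.reshape(-1,2).mean(0)),rect(c,k,.043))
    for k in comps((h>105)&(h<125)&(ss>150)&(v>100),150)[:5]: print(" blue",rect(c,k,.032))
E
```

```text
t: 26.2
position: [0.3992, 0.0481, 0.2973]
eef_rot: [-0.74, 1.566, -2.303]
contact_force: [0.3, 0.6, 0.0]
width: 0.449
scene white [188. 119.] (array([920.5, -69.2]), array([481.7, 288.9]), -88.59)
scene white [136. 357.] (array([520.3, 378.5]), array([198.4, 131.7]), 0.7)
scene white [568. 234.] (array([ 217.6, -414.7]), array([347.4, 121.7]), 88.01)
scene white [ 54. 166.] (array([986.9, 334.7]), array([299.8, 149.2]), -89.69)
 blue (array([875.5, 334.5]), array([231.5, 122. ]), -84.2)
 blue (array([625.2,  23.6]), array([100.2,  39.1]), -1.25)
 blue (array([1205.8,   82.2]), array([55.1, 53.9]), -26.6)
top handle [130. 227.] (array([520.1, 375.9]), array([83.2, 12.5]), 1.97)
top white [546.  39.] (array([ 915.5, -513.6]), array([408.1, 190.5]), 75.59)
top white [529.  91.] (array([ 808.4, -485.2]), array([378.5, 248.4]), 75.87)
top white [135. 229.] (array([521.1, 377.5]), array([197. , 130.1]), 0.72)
 blue (array([872.6, 343.4]), array([220.7, 101.8]), -84.11)
 blue (array([624.3, -99.3]), array([99.4, 39.4]), -1.14)
 blue (array([626. ,  23.4]), array([97.1, 37.4]), -1.39)
 blue (array([943.3, 204.8]), array([44.7, 43.6]), 41.95)
```

View pics/scene20.png

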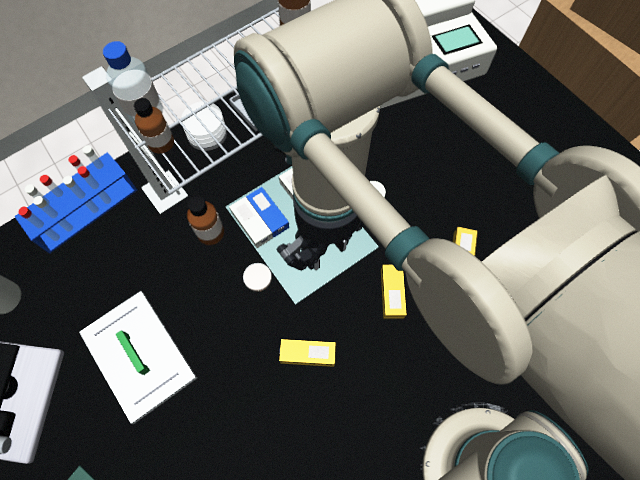

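View pics/top20.png

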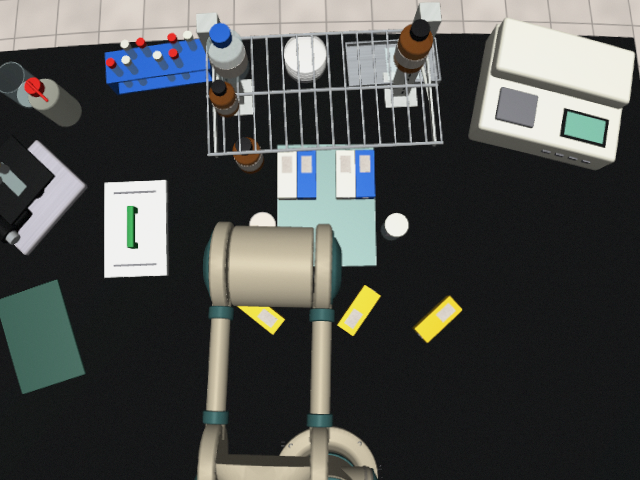

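Lid on square, row and bystanders unmoved. Settle and hand in.

```bash
python3 -m jog '[[0,0,0,0,0,0,0.45],[0,0,0,0,0,0,0.45],[0,0,0,0,0,0,0.45],[0,0,0,0,0,0,0.45],[0,0,0,0,0,0,0.45]]'; python3 -c "
from workcell import arm; print(arm.close_job())"
```

```text
t: 26.8
position: [0.4018, 0.0523, 0.2985]
eef_rot: [0.178, 1.569, -1.38]
contact_force: [0.3, -0.7, -0.0]
width: 0.453
the job is handed in; nothing more can be done
None
```

The yellow box is lying flat in the tub with the lid seated on top. I handed the job in at 26.8 s; no verdict is reported.

**What I did:** I reached in under the shelf with the shut fingers tilted, hooked them behind the yellow box and drew it about 139 mm straight out along the mat. I then gripped it across its width and laid it in the tub's free space, where it touched down at 3.5 N. After that I set the lid on; the skirt passed over the rim freely and the lid seated at about 6 N.

**What the last checks showed:**
- **Yellow box:** it measured 99.8 × 40.1 mm at its flat top height, so it was flat in the tub before the lid went on.
- **Lid:** its centre was at (520–522, 377–378) mm, against the tub's measured (520–522, 376–378). It was square to about 0.1°, with the size the seated plate height should give.
- **Row and bystanders:** the two blue row boxes moved about 1 mm or less, which is within measurement noise. The white row boxes, bottle, jar and dish looked unmoved in the pictures but I did not measure them again. The two boxes in the tub were last seen in place just before the lid went on.

**Disagreements:** the top view gave the lid handle's angle as 2.0° against 0.7° for the plate. I put that down to the handle being only a few pixels wide. The camera views differed by about 1–2 mm on the tub's centre.

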